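# Slide a rock-sample carrier out of a scan station and put it on the balance

### The arm

A 6-joint arm with a two-finger parallel gripper is mounted at the origin on the work surface. World frame = base frame: x ahead of the robot, y to its left, z up, the work surface at z = 0. Lengths are in mm, angles in rad, forces in N, time in s.
With the tool pointing down it reaches from about 350 to 975 mm from the base axis. Payload 7.1 kg.
Tool frame: the origin (TCP) lies at the very end of the fingers, on their centre line; the grasp point (between the pads) lies 19 mm behind it (ctrl.grip_depth is the distance from the TCP to the grasp point, in mm); x points along the fingers, z is the direction in which the jaws open and shut, and the axes are right-handed (so a half turn about x gives the same grasp; the last joint's range is limited). The gripper opens to 88 mm and grips with 3 to 60 N. Pads are 20 mm wide; open, the fingers measure 115 mm over their backs; the gripper's body (75 mm by 178 mm) begins 61 mm behind the grasp point.
Start: joints at [1.166, 0.423, 1.63, -0, 1.089, -0.019], TCP at [235.155, 579.057, 195.575] pointing down, gripper open.
Joint ranges: [-3, 3], [-0.9, 2.11], [0.09, 2.58], [-1.31, 4.45], [0.11, 2.69], [-2.54, 2.54]. Speed limits (rad/s): [2.39, 2.39, 3.01, 3.14, 3.14, 3.14].

### API

Orientations are given as a rotation vector (axis times angle).
In Python, from workcell import ctrl gives the robot as it stands. The module is installed in compiled form; this text tells all that it offers.
- The arm moves only by the tool send_rows, never from a script. Its argument "rows" is a list of rows, each a list of 4 numbers: the shift along the tool's x, y, z in mm, then the turn about the tool's x in rad. In form: [[x, y, z, turn], ...]. A call has 1 to 10 rows; each row shifts and turns the pose as measured when the row begins, along the tool's axes as they then stand; what a row does not reach is not made up. A row lasts 1/12 s, in which the tool goes at most 41.7 mm and 7.16 degrees, less where a joint would pass 70% of its speed; a pose out of reach is approached as far as the arm can. A call with a gripper value outside its range is refused whole. "fingers" is the opening, from 0 (shut) to 1 (fully open), set as the call begins (left out, the last holds). The fingers move at their own pace and stop on an object; the grip force is fixed at half the most. Time passes only in rows, so rows that do not move let the fingers close. It gives the time, the measured TCP pose, the force and the opening at its end, in the units of the state.
- ctrl.get_obs(): the state, without advancing time (a new reading comes with each control period).
- ctrl.get_image(name): name is "scene" or "top" or "wrist"; returns a dict with "img" (420x560x3 uint8, red, green, blue), "depth" (420x560 float32, mm along the optical axis (not along the pixel's ray), 0 where there is no reading), "mtx" (3x3 intrinsics, pixels), "dist_coeffs" ([k1, k2, p1, p2, k3] as OpenCV has them; the pictures are not rectified), "world_from_camera" (4x4, takes a point from camera to world coordinates). Camera axes: x right, y down, z forward; pixel columns grow to the right and rows downward; lengths in mm; the calibration is good to about 2 mm. A picture is of the moment at which its call begins.
- ctrl.close_job(): hands the job in, once; it reports no verdict.
The state is a dict: "t": time; "qpos": joint angles; "qvel": joint speeds; "joint_torque": joint torques, N m; "ee_pos": TCP position; "orientation": TCP orientation; "ft_force": force on the tool from outside, world axes, zero at the start; "moment": the same for the moment, N m; "width": finger opening in mm.
Only numpy, scipy, OpenCV 4.12 (cv2) and the standard library are available. Lean on these libraries where they do the work, as an engineer would, in place of code of your own. Each camera call takes 0.05 s, during which the arm holds its last target.

### The job

Slide the sample carrier out from under the scan head, towards the robot along its guide channel, until about a quarter of its length hangs level over the front edge of the bed. Then take it by the overhanging end, draw it out level until it is clear of the clips and the head, lift it, and set it down gently, rock side up, across the middle of the balance pan and let go. Do not drop the carrier, and leave the rocks, jar and brush where they are.

Things in the scene. Friction and masses are not known exactly. Their poses are not given: they have to be found in the camera images.
- station: Scan station, fixed, on the robot's left or right. Origin at table level, 60 mm behind the bed's front edge; x points away from the robot into the machine (within 0.25 rad of world x), z up. Grey bed 260 (x -60 to +200) x 170 x 60 mm high. On it two dark rails along x, 15 mm high, 12 wide, from x = -55 to +195, leave a channel 64 mm wide, centred on y = 0, open at the front.
- bed_edge (a point): Middle of the top of the bed's front edge, at z = 60 mm, x = -60 mm in the station; axes as the station's. Behind it, from 95 to 125 mm, each rail carries a clip that reaches 5 mm inwards over the channel, its underside 7 mm above the bed: 2 mm over the carrier's plate. The clips keep the carrier from tipping or being lifted; it must be drawn out level until its rear end has passed them.
- head_lip (a point): Middle of the lower front edge of the white scan head, 120 mm above the bed, 70 mm behind its front edge. The head (170 mm wide, 60 thick) covers the bed from there back, on two rear legs; a lens 44 mm across hangs 40 mm below it, 105 mm behind the lip. It leaves no room for an upright gripper behind the rock: lean it 30 to 45 degrees, fingers pointing down and away from the robot.
- carrier: Sample carrier, loose, about 0.2 kg: aluminium plate 170 (x) x 60 (y) x 5 mm thick in the channel, 2 mm spare on each side, its x along the station's x. Origin at the middle of its underside. Centre of mass about 68 mm behind the front end. At the start the front end is 20 to 35 mm behind the bed's edge.
- rock_rear (a point): Middle of the top rear edge of the red-brown rock slice bonded on the carrier: 58 mm behind the carrier's front end, 15 mm above its underside. The slice is 50 (x) x 50 x 10 mm thick, 8 to 58 mm behind the front end, its top level with the rails. Behind it the plate is bare: a 10 mm step, to hook with closed fingertips and pull.
- carrier_front (a point): Middle of the lower edge of the carrier's front end (the end towards the robot), x = -85 mm in the carrier; axes as the carrier's.
- balance: Laboratory balance, fixed, on the other side from the station. Origin at table level under the pan's centre. Grey housing 200 (x, from -90 to +110 mm) x 170 x 45 mm high; above it a round steel pan, 90 mm across and 10 mm thick, on a 28 mm stem. The pan does not move.
- pan (a point): Centre of the balance pan's top face, 75 mm above the table.
- rock_slab: Bystander: layered brown rock slab, 150 x 75 x 35 mm; origin under its middle.
- rock_dark: Bystander: grey and red rock, 85 x 70 x 50 mm; origin under its middle.
- rock_pale: Bystander: pale rock, 100 x 60 x 40 mm; origin under its middle.
- jar: Bystander: small jar with a black cap, 36 mm across, 65 mm tall, between the station and the balance; origin under its middle.
- brush: Bystander: brush 170 mm long lying on the table; origin at its middle.

How it is judged:
By the outcome, as a careful person would: the job done as asked, in the order asked, and still so for the second after the job is handed in, with the robot touching nothing.
It also fails if it takes over 54 s, if anything falls off the work surface, if the arm or the gripper's body presses on something with over 40 N, if the wrist force passes 120 N, or if a joint passes its speed limit or range.

## Working session

There is one attempt and no reset: what is moved stays moved. The work goes in short steps, Python scripts to look and compute and a tool call to move; the robot and the scene stay as the last step left them, time stands still between calls to the robot, and variables do not carry over. Pictures are saved under pics/ and viewed, and the job is handed in when it is done.

Besides the shell and the picture viewer there is one more tool, called after "Request:" as name([rows], argument=value, ...), one row to a line, values as JSON. send_rows: Moves the arm, as the interface text tells. Its arguments: {"type":"object","properties":{"rows":{"type":"array"},"fingers":{"type":"number"}},"required":["rows"]}

```bash
mkdir -p pics; cat > h.py <<'E'
import numpy as np, cv2
from scipy.spatial.transform import Rotation as R
from workcell import ctrl
def grab(n,f):
    d=ctrl.get_image(n); cv2.imwrite(f'pics/{f}.png',d['img'][:,:,::-1]); np.savez(f'pics/{f}.npz',**d); return d
def load(f): return dict(np.load(f'pics/{f}.npz'))
def ray(d,uv):
    uv=np.array(uv,float).reshape(-1,1,2)
    n=cv2.undistortPoints(uv,d['mtx'],d['dist_coeffs']).reshape(-1,2)
    T=d['world_from_camera']; return T[:3,3],np.c_[n,np.ones(len(n))]@T[:3,:3].T
def onz(d,uv,z):
    o,r=ray(d,uv); s=(z-o[2])/r[:,2]; return o+r*s[:,None]
def dep(d,uv):
    o,r=ray(d,uv); return np.array([o+r[i]*d['depth'][int(v),int(u)] for i,(u,v) in enumerate(uv)])
def cloud(d):
    h,w=d['depth'].shape; u,v=np.meshgrid(np.arange(w),np.arange(h)); uv=np.c_[u.ravel(),v.ravel()]
    o,r=ray(d,uv); return (o+r*d['depth'].reshape(-1,1)).reshape(h,w,3)
def st():
    o=ctrl.get_obs(); M=R.from_rotvec(o['orientation']).as_matrix()
    print('t',round(o['t'],2),'p',np.round(o['ee_pos'],1),'F',np.round(o['ft_force'],1),'w',round(o['width'],1)); print(np.round(M,3)); print('q',np.round(o['qpos'],3)); return o,M
E
python3 - <<'E'
from h import *
st()
for n in ('scene','top','wrist'):
    d=grab(n,n+'0'); print(n,np.round(d['world_from_camera'],2).tolist(),d['mtx'][0,0])
E
```

```text
t 0.0 p [234.9 578.5 194.8] F [ 0.4  0.5 -0.4] w 87.5
[[-0.001 -0.926  0.376]
 [-0.001  0.376  0.926]
 [-1.     0.    -0.002]]
q [ 1.166  0.424  1.631 -0.     1.089 -0.019]
scene [[0.82, 0.38, -0.42, 1083.25], [0.57, -0.55, 0.62, -808.6], [0.0, -0.75, -0.67, 1008.4], [0.0, 0.0, 0.0, 1.0]] 489.1347991721533
top [[-0.02, -0.99, 0.16, 301.65], [-1.0, 0.01, -0.02, 16.24], [0.02, -0.16, -0.99, 1381.78], [0.0, 0.0, 0.0, 1.0]] 450.917098303624
wrist [[0.38, 0.9, 0.23, 172.02], [0.93, -0.37, -0.1, 605.23], [0.0, 0.25, -0.97, 383.9], [0.0, 0.0, 0.0, 1.0]] 310.45082323395195
```

View pics/scene0.png

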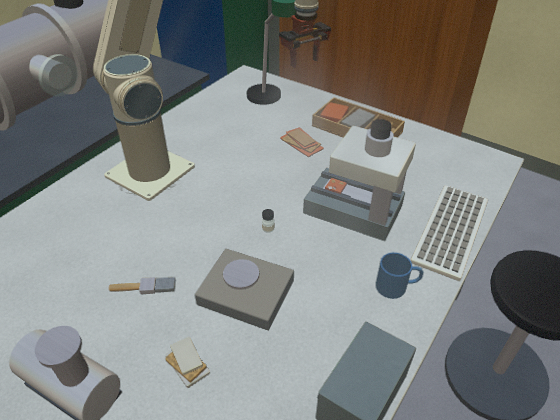

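View pics/top0.png

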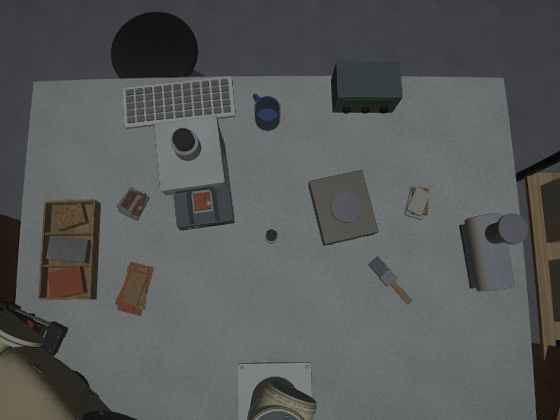

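View pics/wrist0.png

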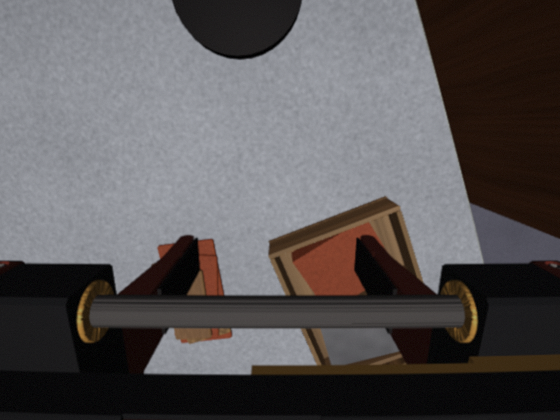

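Scene and top views: the station is on the robot's left (top px ~(203,200)), the red slice at (202,202), the balance pan at (346,207), and the jar at (271,236). Next I'll zoom in and measure.

```bash
python3 - <<'E'
from h import *
d=load('top0'); i=d['img'][:,:,::-1]
cv2.imwrite('pics/topz.png',cv2.resize(i[110:245,145:245],None,fx=5.5,fy=4.4*1.0,interpolation=cv2.INTER_CUBIC)) if 0 else cv2.imwrite('pics/topz.png',cv2.resize(i[170:240,160:250],None,fx=8,fy=8,interpolation=cv2.INTER_CUBIC))
s=load('scene0'); cv2.imwrite('pics/scz.png',cv2.resize(s['img'][160:240,295:415,::-1],None,fx=6,fy=6,interpolation=cv2.INTER_CUBIC))
C=cloud(d)
# bed/rail top heights
m=(C[...,0]>250)&(C[...,0]<800)
for (u,v) in [(202,202),(181,215),(228,215),(205,222),(185,222),(190,205),(216,200),(346,207),(320,230),(271,236),(190,175),(250,250)]: print((u,v),np.round(C[v,u],1),d['img'][v,u])
E
```

```text
(202, 202) [580.8 207.9  75.7] [98 58 45]
(181, 215) [545.4 272.4  60.6] [62 68 70]
(228, 215) [543.4 132.2  60.8] [61 68 71]
(205, 222) [523.9 201.1  56.8] [62 68 70]
(185, 222) [524.1 260.1  60.6] [59 65 69]
(190, 205) [572.1 243.2  76.7] [48 51 54]
(216, 200) [585.8 166.3  77.7] [43 47 50]
(346, 207) [ 559.7 -218.    77.8] [83 84 91]
(320, 230) [ 500.8 -145.6   17.6] [30 33 32]
(271, 236) [478.5   5.2  61.7] [44 45 45]
(190, 175) [618.1 216.  240.8] [115 121 121]
(250, 250) [444.4  70.   -1.2] [105 109 110]
```

View pics/topz.png

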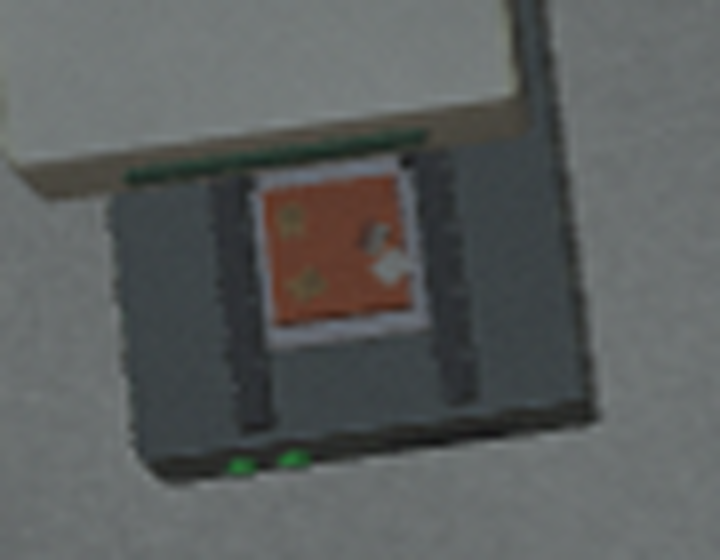

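View pics/scz.png

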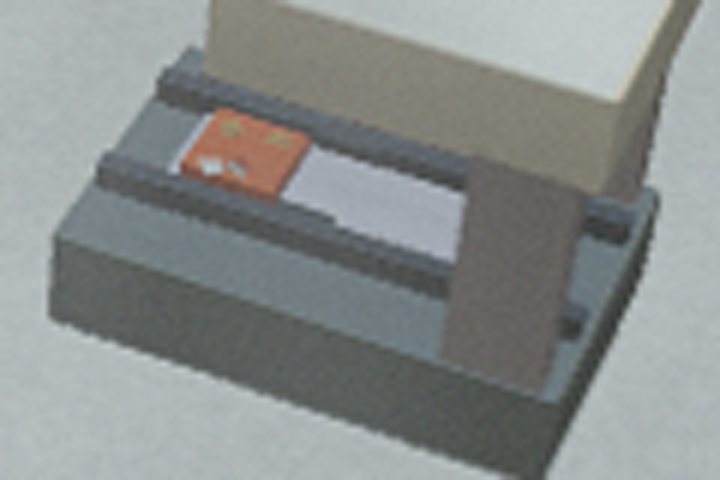

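```bash
cat > m.py <<'E'
from h import *
def z2(x,y,ox,oy,f): return ((x+.5)/f-.5+ox,(y+.5)/f-.5+oy)
def redquad(d,box,zz=75):
    u0,u1,v0,v1=box
    hsv=cv2.cvtColor(d['img'],cv2.COLOR_RGB2HSV); m=((hsv[...,0]<14)&(hsv[...,1]>100)&(hsv[...,2]>50)).astype(np.uint8)
    mm=np.zeros_like(m); mm[v0:v1,u0:u1]=m[v0:v1,u0:u1]
    cs,_=cv2.findContours(mm,cv2.RETR_EXTERNAL,cv2.CHAIN_APPROX_NONE); c=max(cs,key=cv2.contourArea)
    p=onz(d,c.reshape(-1,2),zz)[:,:2].astype(np.float32)
    r=cv2.minAreaRect(p); return r,cv2.boxPoints(r)
E
python3 - <<'E'
from m import *
d=load('top0'); s=load('scene0')
q=lambda x,y:z2(x,y,160,170,8)
P=onz(d,[q(145,458),q(592,404)],60); print('edge TL,TR',np.round(P,1),np.linalg.norm(P[0]-P[1]))
e=P[0]-P[1]; print('yaw',np.arctan2(-e[0],e[1]),'mid',P.mean(0))
P=onz(d,[q(243,430),q(272,428),q(445,402),q(475,400)],75); print('rail fronts',np.round(P,1).tolist()); 
P2=onz(d,[q(218,185),q(252,180),q(415,160),q(452,155)],75); print('rail rear',np.round(P2,1).tolist()); print(np.arctan2((P2-P)[:,1],(P2-P)[:,0]))
print('red top',redquad(d,(185,225,185,220)))
print('red scene',redquad(s,(315,355,170,200)))
q2=lambda x,y:z2(x,y,295,160,6)
print('scene bed front L,R',onz(s,[q2(192,48),q2(55,235)],60).round(1).tolist())
print('plate front',onz(d,[q(275,347),q(425,325)],65).round(1).tolist())
# lip
print('lip',onz(d,[q(45,198),q(522,135)],180).round(1).tolist())
print('pan');
hsv=cv2.cvtColor(d['img'],cv2.COLOR_RGB2HSV)
C=cloud(d); m=((C[...,2]>68)&(C[...,2]<88)&(C[...,0]>480)&(C[...,0]<650)&(C[...,1]<-120)&(C[...,1]>-320)).astype(np.uint8)
cs,_=cv2.findContours(m,cv2.RETR_EXTERNAL,cv2.CHAIN_APPROX_NONE); c=max(cs,key=cv2.contourArea)
p=onz(d,c.reshape(-1,2),75)[:,:2].astype(np.float32); print(cv2.minEnclosingCircle(p),cv2.fitEllipse(p))
C=cloud(s); m=((C[...,2]>68)&(C[...,2]<88)&(C[...,0]>480)&(C[...,0]<650)&(C[...,1]<-120)&(C[...,1]>-320)).astype(np.uint8)
cs,_=cv2.findContours(m,cv2.RETR_EXTERNAL,cv2.CHAIN_APPROX_NONE); c=max(cs,key=cv2.contourArea)
p=onz(s,c.reshape(-1,2),75)[:,:2].astype(np.float32); print(cv2.minEnclosingCircle(p),cv2.fitEllipse(p))
E
```

```text
edge TL,TR [[510.  281.8  60. ]
 [528.  115.8  60. ]] 167.00617755697925
yaw 0.10819036717315615 mid [519.00686627 198.78157605  60.        ]
rail fronts [[517.5, 242.9, 75.0], [518.1, 232.2, 75.0], [526.9, 168.6, 75.0], [527.5, 157.6, 75.0]]
rail rear [[609.9, 253.6, 75.0], [611.6, 241.0, 75.0], [618.3, 180.4, 75.0], [620.1, 166.6, 75.0]]
[0.1157468  0.09351029 0.12755244 0.0969359 ]
red top (((584.7661743164062, 209.77597045898438), (49.92400360107422, 47.76455307006836), 7.0300726890563965), array([[557.06885, 230.4236 ],
       [562.9148 , 183.01814],
       [612.4635 , 189.12834],
       [606.61755, 236.5338 ]], dtype=float32))
red scene (((586.3013916015625, 207.62045288085938), (47.4304084777832, 48.72431182861328), 6.734500885009766), array([[559.8929 , 229.03346],
       [565.60675, 180.64534],
       [612.7099 , 186.20744],
       [606.99603, 234.59557]], dtype=float32))
scene bed front L,R [[514.0, 281.8, 60.0], [534.3, 115.3, 60.0]]
plate front [[550.3, 233.1, 65.0], [557.8, 177.4, 65.0]]
lip [[581.5, 293.8, 180.0], [601.2, 130.6, 180.0]]
pan
((560.0049438476562, -216.1283721923828), 45.540470123291016) ((559.70703125, -216.3660430908203), (87.09832000732422, 88.83329010009766), 45.077083587646484)
((565.34326171875, -221.8043975830078), 47.997371673583984) ((564.2395629882812, -221.8222198486328), (87.71109771728516, 91.91609954833984), 45.13233947753906)
```

```bash
python3 - <<'E'
from h import *
s=load('scene0'); print(onz(s,[(264,95),(395,275),(380,130)],0).round())
C=cloud(s); m=(C[...,0]>500)&(C[...,0]<800)&(C[...,1]>100)&(C[...,1]<320); print(C[m][:,2].max())
m=(s['depth']>0)&(C[...,0]>300)&(C[...,1]>-50)&(C[...,2]>120)&(C[...,1]<330);print(C[m].min(0),C[m].max(0))
E
```

```text
[[ 20. 625.   0.]
 [865.  53.  -0.]
 [526. 662.   0.]]
323.8431877122455
[584.38400404 122.18653991 120.05070376] [786.99093916 321.04484237 323.84318771]
```

Request:
send_rows([
  [-40,0,0,-0.12],
  [-40,0,0,-0.12],
  [-40,0,0,-0.12],
  [-40,0,0,-0.12],
  [-40,0,0,0],
], fingers=0)

```text
t: 0.57
ee_pos: [232.7, 573.2, 388.5]
orientation: [-1.307, 1.18, 1.292]
ft_force: [-0.0, 0.6, -0.7]
width: 58.3
```

Request:
send_rows([
  [0,-18,-36,-0.02],
  [0,-18,-36,0],
  [0,-20,-35,0],
  [0,-20,-35,0],
  [0,-24,-32,0],
  [0,-24,-32,0],
  [0,-24,-32,0],
  [0,-30,-27,0],
  [0,-30,-27,0],
  [0,-30,-27,0],
])

```text
t: 1.4
ee_pos: [517.3, 287.4, 403.4]
orientation: [-1.324, 1.14, 1.319]
ft_force: [0.6, 0.5, 1.3]
width: 0.8
```

```bash
python3 -c "
from h import *
st()"
```

```text
t 1.4 p [517.3 287.4 403.4] F [0.6 0.5 1.3] w 0.8
[[-0.002 -0.988 -0.151]
 [-0.006 -0.151  0.988]
 [-1.     0.003 -0.006]]
q [ 0.49   0.211  1.454 -0.004  1.481 -1.233]
```

Request:
send_rows([
  [0,-33,-23,0.03],
  [0,-33,-23,0],
  [0,-33,-23,0],
  [0,-34,-22,0],
  [0,-34,-22,0],
  [0,-35,-20,0],
  [0,-36,-16,0],
  [0,-38,-12,0],
  [0,-40,0,0],
  [0,-40,0,0],
])

```text
t: 2.23
ee_pos: [895.7, 153.4, 400.6]
orientation: [-1.294, 1.165, 1.292]
ft_force: [0.7, -0.6, 0.6]
width: 0.6
```

```bash
python3 -c "
from h import *
st()"
```

```text
t 2.23 p [895.7 153.4 400.6] F [ 0.7 -0.6  0.6] w 0.6
[[-0.006 -0.994 -0.111]
 [-0.008 -0.111  0.994]
 [-1.     0.007 -0.007]]
q [ 0.159  0.85   0.454 -0.007  1.845 -1.525]
```

Request:
send_rows([
  [0,-20,-30,0],
  [0,-40,-8,0],
  [0,-40,0,0],
  [0,-40,0,0],
  [0,-40,0,0],
  [0,-40,0,0],
])

```text
t: 2.73
ee_pos: [996.9, 120.6, 331.0]
orientation: [-1.318, 1.115, 1.241]
ft_force: [-1.1, 0.5, -0.5]
width: 0.5
```

```bash
python3 -c "
from h import *
st()"
```

```text
t 2.73 p [996.9 120.6 331. ] F [-1.1  0.5 -0.5] w 0.5
[[ 0.06  -0.992 -0.107]
 [-0.    -0.108  0.994]
 [-0.998 -0.059 -0.007]]
q [ 0.111  1.11   0.089 -0.007  1.884 -1.57 ]
```

Over-reaching tilts the tool the right way, so I'll keep going.

Request:
send_rows([
  [-20,-36,0,0],
  [-20,-36,0,0],
  [-20,-36,0,0],
  [-20,-36,0,0],
  [-20,-36,0,0],
  [-20,-36,0,0],
])

```text
t: 3.23
ee_pos: [1023.3, 121.6, 401.6]
orientation: [-1.376, 0.992, 1.129]
ft_force: [1.0, 0.2, -0.0]
width: 0.9
```

```bash
python3 -c "
from h import *
st()"
```

```text
t 3.23 p [1023.3  121.6  401.6] F [ 1.   0.2 -0. ] w 0.9
[[ 0.211 -0.971 -0.108]
 [ 0.018 -0.106  0.994]
 [-0.977 -0.212 -0.005]]
q [ 0.108  1.046  0.086 -0.005  1.796 -1.572]
```

Request:
send_rows([
  [-15,-38,0,0],
  [-15,-38,0,0],
  [-15,-38,0,0],
  [-15,-38,0,0],
  [-15,-38,0,0],
  [-15,-38,0,0],
  [-15,-38,0,0],
  [-15,-38,0,0],
])

```text
t: 3.9
ee_pos: [1053.6, 123.5, 515.3]
orientation: [-1.449, 0.806, 0.956]
ft_force: [-0.2, -0.7, 1.1]
width: 0.5
```

```bash
python3 -c "
from h import *
st()"
```

```text
t 3.9 p [1053.6  123.5  515.3] F [-0.2 -0.7  1.1] w 0.5
[[ 0.429 -0.897 -0.109]
 [ 0.044 -0.099  0.994]
 [-0.902 -0.432 -0.003]]
q [ 1.060e-01  9.510e-01  8.700e-02 -1.000e-03  1.657e+00 -1.575e+00]
```

Request:
send_rows([
  [-8,-40,0,0],
  [-8,-40,0,0],
  [-8,-40,0,0],
  [-8,-40,0,0],
  [-8,-40,0,0],
  [-8,-40,0,0],
  [-8,-40,0,0],
  [-8,-40,0,0],
])

```text
t: 4.57
ee_pos: [1082.4, 125.0, 616.7]
orientation: [-1.504, 0.624, 0.783]
ft_force: [0.5, -0.0, -0.1]
width: 0.2
```

```bash
python3 -c "
from h import *
st()"
```

```text
t 4.57 p [1082.4  125.   616.7] F [ 0.5 -0.  -0.1] w 0.2
[[ 0.621 -0.776 -0.109]
 [ 0.067 -0.086  0.994]
 [-0.781 -0.625 -0.002]]
q [ 0.103  0.883  0.087  0.002  1.496 -1.577]
```

```bash
cat >> h.py <<'E'
def to(P,n=None,cap=40):
    o=ctrl.get_obs(); M=R.from_rotvec(o['orientation']).as_matrix(); d=M.T@(np.array(P)-o['ee_pos']); 
    k=int(np.ceil(np.linalg.norm(d)/cap)); print('to',P,'delta tool',np.round(d,1),'rows',k,'each',np.round(d/k,1)); return d
E
python3 -c "
from h import *
to([529,203,430]); to([529,203,205])"
```

```text
to [529, 203, 430] delta tool [-192.7  539.3  138.3] rows 15 each [-12.8  36.    9.2]
to [529, 203, 205] delta tool [-17.  679.9 138.7] rows 18 each [-0.9 37.8  7.7]
```

Request:
send_rows([
  [-13,36,9,0],
  [-13,36,9,0],
  [-13,36,9,0],
  [-13,36,9,0],
  [-13,36,9,0],
  [-13,36,9,0],
  [-13,36,9,0],
  [-13,36,9,0],
])

```text
t: 5.23
ee_pos: [821.4, 159.6, 531.8]
orientation: [-1.506, 0.608, 0.763]
ft_force: [0.9, 0.3, -0.2]
width: 0.5
```

```bash
python3 -c "
from h import *
st();to([529,203,430]); to([529,203,205])"
```

```text
t 5.23 p [821.4 159.6 531.8] F [ 0.9  0.3 -0.2] w 0.5
[[ 0.639 -0.762 -0.106]
 [ 0.067 -0.082  0.994]
 [-0.766 -0.643 -0.001]]
q [ 0.203  0.242  1.311 -0.081  0.894 -1.447]
to [529, 203, 430] delta tool [-105.9  284.6   74.2] rows 8 each [-13.2  35.6   9.3]
to [529, 203, 205] delta tool [ 66.5 429.2  74.5] rows 12 each [ 5.5 35.8  6.2]
```

Lean is 39.7°. Continuing.

Request:
send_rows([
  [-13,36,9,0],
  [-13,36,9,0],
  [-13,36,9,0],
  [-13,36,9,0],
  [-13,36,9,0],
  [-13,36,9,0],
  [-13,36,9,0],
  [-13,36,9,0],
])

```text
t: 5.9
ee_pos: [513.1, 200.6, 428.7]
orientation: [-1.504, 0.587, 0.748]
ft_force: [-0.2, -0.3, -0.3]
width: 0.2
```

```bash
python3 -c "
from h import *
st();to([529,203,205]);grab('wrist','w1')"
```

```text
t 5.9 p [513.1 200.6 428.7] F [-0.2 -0.3 -0.3] w 0.2
[[ 0.655 -0.748 -0.106]
 [ 0.075 -0.076  0.994]
 [-0.752 -0.659  0.006]]
q [ 0.505 -0.206  1.998 -0.397  0.709 -0.952]
to [529, 203, 205] delta tool [178.8 135.4  -0.7] rows 6 each [29.8 22.6 -0.1]
```

View pics/w1.png

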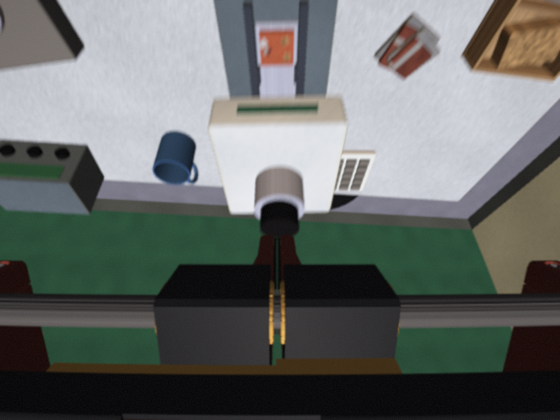

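```bash
python3 -c "
from m import *
d=load('w1'); r,b=redquad(d,(250,305,15,75)); print(r,b)
cv2.imwrite('pics/w1z.png',cv2.resize(d['img'][0:110,210:350,::-1],None,fx=5.5,fy=5.5,interpolation=cv2.INTER_CUBIC))"
```

```text
((579.8197021484375, 210.62525939941406), (48.21772766113281, 47.291099548339844), 6.444846153259277) [[553.2091  231.41524]
 [558.51733 184.42299]
 [606.4303  189.83528]
 [601.1221  236.82753]]
```

View pics/w1z.png

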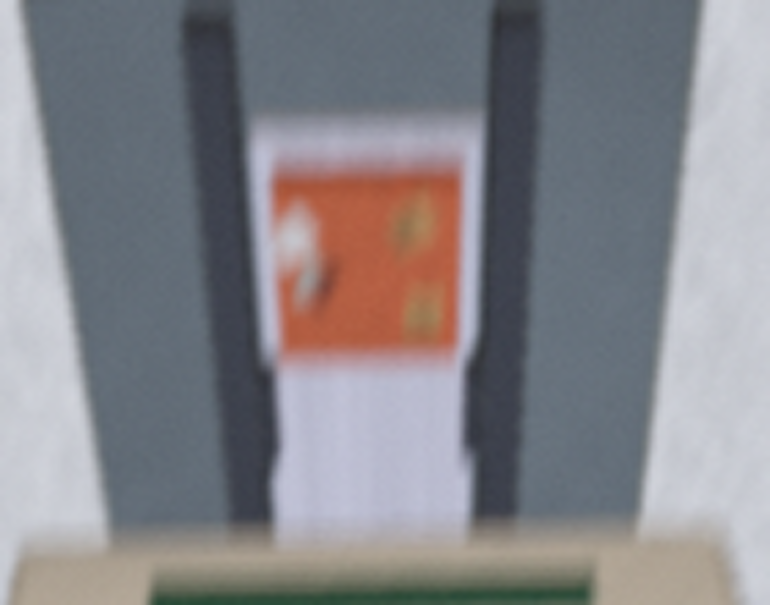

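Request:
send_rows([
  [28,26,0,0],
  [28,26,0,0],
  [28,26,0,0],
  [28,26,0,0],
  [28,26,0,0],
])

```text
t: 6.37
ee_pos: [503.0, 205.7, 260.5]
orientation: [-1.5, 0.561, 0.741]
ft_force: [0.1, -0.2, -0.2]
width: 0.3
```

```bash
python3 -c "
from m import *
st();to([529,203,205]);d=grab('wrist','w2')
r,b=redquad(d,(200,370,0,150)); print(r,b)"
```

```text
t 6.37 p [503.  205.7 260.5] F [ 0.1 -0.2 -0.2] w 0.3
[[ 0.67  -0.734 -0.114]
 [ 0.09  -0.072  0.993]
 [-0.737 -0.675  0.018]]
q [ 0.527  0.003  2.253 -0.973  0.319 -0.298]
to [529, 203, 205] delta tool [58.1 18.5 -6.6] rows 2 each [29.   9.3 -3.3]
((580.63818359375, 209.61557006835938), (54.88337707519531, 48.01831817626953), 6.821418762207031) [[550.53906 230.19539]
 [556.24243 182.51698]
 [610.7373  189.03575]
 [605.03394 236.71416]]
```

View pics/w2.png

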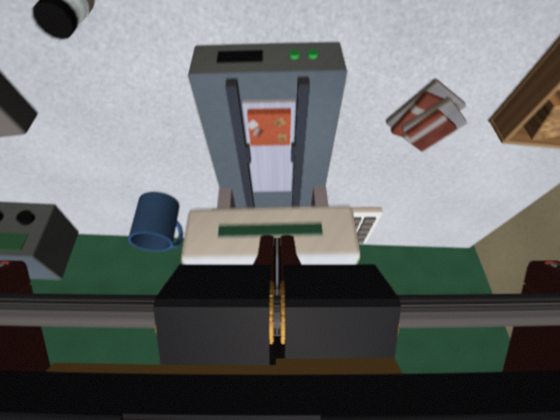

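```bash
cat > kin.py <<'E'
import numpy as np
from scipy.optimize import least_squares
D=[([.424,1.631,1.089],625,194.8+0),([.211,1.454,1.481],592,403.4),([.85,.454,1.845],908.7,400.6),([1.11,.089,1.884],1004.2,331),([1.046,.086,1.796],1030.5,401.6),([.951,.087,1.657],1060.8,515.3),([.883,.087,1.496],1089.6,616.7),([1.166*0+.424,1.631,1.089],624.5,194.8)]
def f(p,q):
    a,b,L,r0,z0,c,e=p; s=q[0]+q[1]; t=s+q[2]
    return np.array([r0+a*np.sin(q[0])+b*np.sin(s)+c*np.cos(s)+L*np.sin(t), z0+a*np.cos(q[0])+b*np.cos(s)-c*np.sin(s)+L*np.cos(t)])
r=least_squares(lambda p:np.concatenate([f(p,q)-[x,z] for q,x,z in D]+[[1e-3*p[3],1e-3*p[5],1e-3*p[6]]]),[400,400,250,0,300,0,0])
if __name__=='__main__':
    print(np.round(r.x,1),np.round(r.fun,1))
P=r.x
def Rz(a): return np.array([[np.cos(a),-np.sin(a),0],[np.sin(a),np.cos(a),0],[0,0,1]])
def Ry(a): return np.array([[np.cos(a),0,np.sin(a)],[0,1,0],[-np.sin(a),0,np.cos(a)]])
def fk(q):
    # z-axis along links; polar angle positive about y; 
    a,b,L,r0,z0,c,e=P
    R1=Rz(q[0]); R2=R1@Ry(q[1]); R3=R2@Ry(q[2]); R4=R3@Rz(q[3]); R5=R4@Ry(q[4])
    p=R1@[r0,0,z0]+R2@[0,0,a]+R3@[c,0,b]+R5@[0,0,L]
    return p,R5[:,2],R5
E
python3 kin.py; python3 - <<'E'
from kin import *
for q in ([.505,-.206,1.998,-.397,.709,-.952],[.527,.003,2.253,-.973,.319,-.298],[.203,.242,1.311,-.081,.894,-1.447]): print(np.round(fk(q)[0],1),np.round(fk(q)[1],3))
E
```

```text
[562.6 484.4 336.8   1.  312.4  76.9   0. ] [-0.4  0.   0.4  0.2  0.1 -0.1 -0.2 -0.3  0.1 -0.3  0.  -0.  -0.2  0.5
  0.1  0.   0.   0.1  0. ]
[519.5 190.3 428.4] [ 0.655  0.074 -0.752]
[509.9 195.7 260.5] [ 0.669  0.09  -0.738]
[824.2 148.  532.4] [ 0.64   0.067 -0.766]
```

```bash
cat >> kin.py <<'E'
def ik(p,lean,az,q0=(.45,.1,2.1,-.5,.5)):
    t=np.array([np.sin(lean)*np.cos(az),np.sin(lean)*np.sin(az),-np.cos(lean)])
    g=lambda q:np.concatenate([(fk(q)[0]-p)/100,(fk(q)[1]-t)*3])
    s=least_squares(g,q0,bounds=([-3,-.9,.09,-1.31,.11],[3,2.11,2.58,4.45,2.69])); return s.x,s.cost
E
python3 - <<'E'
from kin import *
for az in (.134,.11):
  for l in (38,42):
    for p in ([529,203,205],[628,214,74],[553,205,74],[495,200,55],[440,190,60],[380,185,70],[560,-220,90],[480,-230,90],[480,-230,150]):
        x,c=ik(np.array(p),np.radians(l),az); print(az,l,p,np.round(x,2),'%.1e'%c)
E
```

```text
0.134 38 [529, 203, 205] [ 0.5   0.14  2.22 -0.99  0.26] 4.1e-21
0.134 38 [628, 214, 74] [ 0.4   0.51  2.03 -1.31  0.16] 3.2e-02
0.134 38 [553, 205, 74] [ 0.45  0.42  2.15 -1.31  0.18] 7.3e-02
0.134 38 [495, 200, 55] [ 0.51  0.4   2.23 -1.31  0.21] 1.5e-01
0.134 38 [440, 190, 60] [ 0.58  0.32  2.32 -1.31  0.24] 1.8e-01
0.134 38 [380, 185, 70] [ 0.71  0.23  2.42 -1.31  0.32] 1.8e-01
0.134 38 [560, -220, 90] [-0.61  0.47  2.15  1.57  0.43] 5.7e-31
0.134 38 [480, -230, 90] [-0.75  0.43  2.26  1.58  0.5 ] 3.0e-27
0.134 38 [480, -230, 150] [-0.75  0.28  2.24  1.27  0.52] 1.2e-26
0.134 42 [529, 203, 205] [ 0.51  0.15  2.25 -1.31  0.25] 1.5e-03
0.134 42 [628, 214, 74] [ 0.41  0.5   2.02 -1.31  0.16] 9.9e-02
0.134 42 [553, 205, 74] [ 0.46  0.41  2.15 -1.31  0.19] 1.6e-01
0.134 42 [495, 200, 55] [ 0.53  0.38  2.23 -1.31  0.23] 2.7e-01
0.134 42 [440, 190, 60] [ 0.6   0.31  2.32 -1.31  0.28] 3.0e-01
0.134 42 [380, 185, 70] [ 0.76  0.22  2.42 -1.31  0.37] 3.0e-01
0.134 42 [560, -220, 90] [-0.64  0.5   2.18  1.76  0.5 ] 3.0e-30
0.134 42 [480, -230, 90] [-0.79  0.46  2.29  1.73  0.57] 1.3e-30
0.13
[... 505 characters left out ...]
0.11 38 [480, -230, 90] [-0.75  0.42  2.27  1.62  0.48] 8.2e-26
0.11 38 [480, -230, 150] [-0.75  0.27  2.25  1.3   0.5 ] 6.6e-29
0.11 42 [529, 203, 205] [ 0.53  0.15  2.25 -1.31  0.28] 1.4e-03
0.11 42 [628, 214, 74] [ 0.42  0.5   2.02 -1.31  0.19] 9.8e-02
0.11 42 [553, 205, 74] [ 0.48  0.41  2.14 -1.31  0.22] 1.6e-01
0.11 42 [495, 200, 55] [ 0.54  0.39  2.22 -1.31  0.26] 2.6e-01
0.11 42 [440, 190, 60] [ 0.62  0.31  2.32 -1.31  0.31] 3.0e-01
0.11 42 [380, 185, 70] [ 0.79  0.23  2.42 -1.31  0.41] 2.9e-01
0.11 42 [560, -220, 90] [-0.63  0.49  2.18  1.81  0.48] 3.4e-24
0.11 42 [480, -230, 90] [-0.78  0.46  2.3   1.77  0.56] 5.8e-21
0.11 42 [480, -230, 150] [-0.78  0.3   2.28  1.48  0.55] 1.8e-29
```

```bash
python3 - <<'E'
from kin import *
def ik2(p,lean,az,q0):
    t=np.array([np.sin(lean)*np.cos(az),np.sin(lean)*np.sin(az),-np.cos(lean)])
    s=least_squares(lambda q:np.concatenate([(fk(q)[0]-p)/100,(fk(q)[1]-t)*3]),q0); return s.x,s.cost
for az in (.06,.11,.16):
  for l in (30,34,38,42,46):
    o=[]
    for p in ([628,214,150],[628,214,74],[553,205,74],[495,200,55],[380,185,70],[560,-220,90],[560,65,90]):
        x,c=ik2(np.array(p),np.radians(l),az,[.45,.4,2.1,4.3 if p[1]>100 else 2,.3]); o.append(('%.2f/%.2f'%(x[3],x[4])))
    print(az,l,o)
E
```

```text
0.06 30 ['5.75/0.35', '5.37/0.22', '5.00/0.21', '4.52/0.23', '4.41/0.31', '1.05/0.33', '2.15/-0.05']
0.06 34 ['5.46/0.28', '4.82/0.21', '4.48/0.24', '4.17/0.31', '4.19/0.42', '1.40/0.33', '0.43/-0.11']
0.06 38 ['5.03/0.25', '4.33/0.25', '4.14/0.32', '3.98/0.42', '4.06/0.54', '1.69/0.38', '3.37/0.24']
0.06 42 ['4.57/0.27', '4.04/0.34', '3.95/0.43', '3.87/0.54', '3.99/0.67', '1.91/0.46', '3.31/0.38']
0.06 46 ['4.23/0.34', '3.88/0.45', '3.85/0.55', '3.81/0.68', '3.96/0.81', '2.06/0.55', '3.28/0.52']
0.11 30 ['5.81/0.32', '5.42/0.19', '4.97/0.17', '4.40/0.20', '4.29/0.29', '1.04/0.36', '-0.16/0.02']
0.11 34 ['5.52/0.24', '4.76/0.17', '4.35/0.21', '4.04/0.29', '4.07/0.40', '1.34/0.37', '0.05/-0.10']
0.11 38 ['5.02/0.20', '4.19/0.22', '4.00/0.30', '3.86/0.41', '3.95/0.53', '1.61/0.41', '3.16/0.24']
0.11 42 ['4.46/0.22', '3.89/0.32', '3.83/0.42', '3.76/0.54', '3.89/0.68', '1.81/0.48', '3.16/0.38']
0.11 46 ['4.08/0.30', '3.75/0.44', '3.73/0.54', '3.71/0.68', '3.86/0.83', '1.95/0.57', '3.16/0.52']
0.16 30 ['5.90/0.30', '5.51/0.16', '4.95/0.14', '4.26/0.18', '4.16/0.27', '1.02/0.40', '0.90/0.04']
0.16 34 ['5.62/0.21', '4.68/0.13', '4.20/0.18', '3.89/0.28', '3.94/0.39', '1.29/0.41', '2.79/0.11']
0.16 38 ['5.03/0.16', '4.01/0.20', '3.85/0.28', '3.73/0.40', '3.83/0.53', '1.53/0.45', '2.96/0.24']
0.16 42 ['4.32/0.18', '3.74/0.30', '3.69/0.40', '3.65/0.54', '3.78/0.69', '1.72/0.51', '3.01/0.38']
0.16 46 ['3.91/0.27', '3.61/0.43', '3.61/0.54', '3.60/0.68', '3.75/0.85', '1.86/0.59', '3.03/0.52']
```

```bash
cat >> kin.py <<'E'
def ikf(p,lean,az,q0):
    t=np.array([np.sin(lean)*np.cos(az),np.sin(lean)*np.sin(az),-np.cos(lean)])
    s=least_squares(lambda q:np.concatenate([(fk(q)[0]-p)/100,(fk(q)[1]-t)*3]),q0); return s.x
def rho(q5,M): # angle of tool z in R5 frame
    v=fk(q5)[2].T@M[:,2]; return np.arctan2(v[1],v[0])
def Mof(lean,az):
    t=np.array([np.sin(lean)*np.cos(az),np.sin(lean)*np.sin(az),-np.cos(lean)]); z=np.array([-np.sin(az),np.cos(az),0]); return np.c_[t,np.cross(z,t),z]
E
python3 - <<'E'
from kin import *
from scipy.spatial.transform import Rotation as R
for q,rv in (([1.166,.424,1.631,0,1.089,-.019],None),([.527,.003,2.253,-.973,.319,-.298],[-1.5,.561,.741]),([.203,.242,1.311,-.081,.894,-1.447],[-1.506,.608,.763])):
    if rv is not None: print('off',rho(q[:5],R.from_rotvec(rv).as_matrix())-q[5])
off=rho([.203,.242,1.311,-.081,.894],R.from_rotvec([-1.506,.608,.763]).as_matrix())+1.447
for l in (42,45):
  for az in (.11,):
    q=np.array([-.7,.3,2.2,1.5,.5])
    for p in ([480,-230,300],[480,-230,200],[480,-230,130],[420,-100,130],[400,0,130],[400,50,130],[400,100,130],[420,190,130],[450,195,150],[500,200,150],[529,203,200],[529,203,170],[560,206,140],[628,214,75],[553,205,75],[495,200,55],[430,190,60],[350,182,60],[350,182,150],[400,100,150],[400,0,150],[420,-150,150],[480,-230,130],[560,-220,90]):
        q=ikf(np.array(p),np.radians(l),az,q); r=rho(q,Mof(np.radians(l),az))-off; r=(r+np.pi)%(2*np.pi)-np.pi
        print(l,p,np.round(q,2),'q6',round(r,2),round(r+np.pi if r<0 else r-np.pi,2))
E
```

```text
off 3.140999236971881
off 3.1425769998755753
42 [480, -230, 300] [-0.78 -0.01  2.15  0.91  0.72] q6 -3.09 0.05
42 [480, -230, 200] [-0.78  0.18  2.25  1.25  0.58] q6 2.77 -0.37
42 [480, -230, 130] [-0.78  0.35  2.29  1.58  0.55] q6 2.38 -0.76
42 [420, -100, 130] [-0.57  0.23  2.54  2.05  0.49] q6 2.07 -1.08
42 [400, 0, 130] [-0.14  0.19  2.65  2.74  0.44] q6 1.75 -1.4
42 [400, 50, 130] [0.14 0.19 2.65 3.19 0.43] q6 1.55 -1.6
42 [400, 100, 130] [0.4  0.2  2.62 3.62 0.43] q6 1.35 -1.79
42 [420, 190, 130] [0.7  0.25 2.5  4.16 0.45] q6 1.06 -2.08
42 [450, 195, 150] [0.65 0.21 2.43 4.3  0.38] q6 0.86 -2.28
42 [500, 200, 150] [0.57 0.26 2.35 4.28 0.33] q6 0.81 -2.34
42 [529, 203, 200] [0.53 0.17 2.26 4.8  0.28] q6 0.23 -2.91
42 [529, 203, 170] [0.53 0.24 2.28 4.48 0.28] q6 0.56 -2.58
42 [560, 206, 140] [0.49 0.34 2.24 4.22 0.29] q6 0.8 -2.35
42 [628, 214, 75] [0.44 0.55 2.12 3.9  0.32] q6 1.09 -2.06
42 [553, 205, 75] [0.5  0.5  2.27 3.83 0.41] q6 1.22 -1.92
42 [495, 200, 55] [0.57 0.54 2.38 3.76 0.54] q6 1.38 -1.77
42 [430, 190, 60] [0.68 0.52 2.5  3.79 0.63] q6 1.46 -1.68
42 [350, 182, 60
[... 1195 characters left out ...]
.27 4.03 0.36] q6 1.01 -2.14
45 [628, 214, 75] [0.45 0.57 2.15 3.78 0.4 ] q6 1.22 -1.93
45 [553, 205, 75] [0.51 0.53 2.29 3.75 0.51] q6 1.32 -1.83
45 [495, 200, 55] [0.59 0.58 2.4  3.72 0.64] q6 1.44 -1.7
45 [430, 190, 60] [0.7  0.57 2.52 3.77 0.74] q6 1.53 -1.62
45 [350, 182, 60] [0.94 0.62 2.64 3.89 0.87] q6 1.69 -1.45
45 [350, 182, 150] [0.94 0.16 2.61 4.36 0.59] q6 1.07 -2.07
45 [400, 100, 150] [0.42 0.15 2.64 3.66 0.46] q6 1.32 -1.82
45 [400, 0, 150] [-0.16  0.13  2.67  2.71  0.46] q6 1.77 -1.37
45 [420, -150, 150] [-0.77  0.22  2.5   1.79  0.59] q6 2.17 -0.97
45 [480, -230, 130] [-0.81  0.37  2.31  1.69  0.6 ] q6 2.25 -0.9
45 [560, -220, 90] [-0.65  0.52  2.2   1.92  0.55] q6 2.14 -1.0
```

Request:
send_rows([
  [-10,0,0,0.12],
  [0,0,0,0.12],
  [0,0,0,0.12],
  [0,0,0,0.12],
  [0,0,0,0.12],
  [0,0,0,0.12],
  [0,0,0,0.12],
  [0,0,0,0.12],
  [0,0,0,0.12],
  [0,0,0,0.12],
])

```text
t: 7.25
ee_pos: [499.4, 207.6, 278.0]
orientation: [-0.335, 0.794, 0.254]
ft_force: [0.6, 0.5, 0.3]
width: 0.4
```

```bash
python3 -c "
from h import *
st();to([480,0,320])"
```

```text
t 7.25 p [499.4 207.6 278. ] F [0.6 0.5 0.3] w 0.4
[[ 0.676 -0.345  0.651]
 [ 0.097  0.918  0.386]
 [-0.731 -0.197  0.653]]
q [ 0.535 -0.036  2.245 -0.89   0.342  0.86 ]
to [480, 0, 320] delta tool [ -64.  -192.   -65.3] rows 6 each [-10.7 -32.  -10.9]
```

Request:
send_rows([
  [-11,-32,-11,0],
  [-11,-32,-11,0],
  [-11,-32,-11,0],
  [-11,-32,-11,0],
  [-11,-32,-11,0],
  [-11,-32,-11,0],
])

```text
t: 7.75
ee_pos: [487.6, 86.4, 306.1]
orientation: [-0.316, 0.801, 0.251]
ft_force: [-0.1, 0.5, -0.7]
width: 0.6
```

```bash
python3 -c "
from h import *
st()"
```

```text
t 7.75 p [487.6  86.4 306.1] F [-0.1  0.5 -0.7] w 0.6
[[ 0.671 -0.337  0.661]
 [ 0.1    0.924  0.369]
 [-0.735 -0.182  0.653]]
q [ 0.154 -0.204  2.3   -0.013  0.3   -0.254]
```

Request:
send_rows([
  [0,0,0,0.125],
  [0,0,0,0.125],
  [0,0,0,0.125],
  [0,0,0,0.125],
  [0,0,0,0.125],
  [0,0,0,0.125],
  [0,0,0,0.125],
  [0,0,0,0.125],
  [0,0,0,0.125],
  [0,0,0,0.125],
])

```text
t: 8.58
ee_pos: [495.8, 87.1, 332.2]
orientation: [0.856, 0.788, -0.239]
ft_force: [0.1, 0.4, 0.6]
width: 0.6
```

```bash
python3 -c "
from h import *
o,M=st();to([480,-120,320]);to([480,-230,320]);print('turn left to flip', np.arctan2((M.T@[.11,-.99,0])[2],(M.T@[.11,-.99,0])[1]))"
```

```text
t 8.58 p [495.8  87.1 332.2] F [0.1 0.4 0.6] w 0.6
[[ 0.699  0.486  0.524]
 [ 0.113  0.649 -0.752]
 [-0.706  0.585  0.399]]
q [ 0.141 -0.236  2.28   0.045  0.311  0.916]
to [480, -120, 320] delta tool [ -25.8 -149.3  142.6] rows 6 each [ -4.3 -24.9  23.8]
to [480, -230, 320] delta tool [ -38.3 -220.7  225.3] rows 8 each [ -4.8 -27.6  28.2]
turn left to flip 2.2042568129446374
```

Request:
send_rows([
  [-1,-28,28,0],
  [-1,-28,28,0],
  [-1,-28,28,0],
  [-1,-28,28,0],
  [-1,-28,28,0],
  [-1,-28,28,0],
  [-1,-28,28,0],
  [-1,-28,28,0],
])

```text
t: 9.25
ee_pos: [501.8, -130.0, 318.5]
orientation: [0.851, 0.778, -0.226]
ft_force: [0.9, 0.4, 0.0]
width: 0.4
```

```bash
cat >> h.py <<'E'
def lv():
    o,M=st(); x=M[:,0]; print('lean',np.degrees(np.arccos(-x[2])),'az',np.arctan2(x[1],x[0])); h=np.cross([0,0,-1.],x); h/=np.linalg.norm(h)
    for s in (1,-1):
        w=M.T@(s*h); print('turn to level jaws',round(np.arctan2(-w[1],w[2]),3),'jaw tilt z',round(M[2,2],3))
E
python3 -c "
from h import *
lv();to([480,-230,320]);to([500,-200,150])"
```

```text
t 9.25 p [ 501.8 -130.   318.5] F [0.9 0.4 0. ] w 0.4
[[ 0.708  0.472  0.526]
 [ 0.117  0.655 -0.746]
 [-0.697  0.59   0.408]]
q [-0.609 -0.107  2.227  0.993  0.641 -0.52 ]
lean 45.83043552726083 az 0.16419513126142224
turn to level jaws 0.605 jaw tilt z 0.408
turn to level jaws -2.536 jaw tilt z 0.408
to [480, -230, 320] delta tool [-28.2 -75.   63.8] rows 3 each [ -9.4 -25.   21.3]
to [500, -200, 150] delta tool [ 107.9 -146.1  -17.5] rows 5 each [ 21.6 -29.2  -3.5]
```

Request:
send_rows([
  [0,0,0,0.12],
  [0,0,0,0.12],
  [0,0,0,0.12],
  [0,0,0,0.12],
  [0,0,0,0.12],
])

```text
t: 9.67
ee_pos: [508.5, -146.9, 333.6]
orientation: [1.421, 0.674, -0.468]
ft_force: [-0.8, -0.6, -0.1]
width: 0.5
```

```bash
python3 -c "
from h import *
lv();to([450,-60,125]);grab('wrist','w3')"
```

```text
t 9.67 p [ 508.5 -146.9  333.6] F [-0.8 -0.6 -0.1] w 0.5
[[ 0.732  0.665  0.145]
 [ 0.096  0.11  -0.989]
 [-0.674  0.738  0.017]]
q [-0.638 -0.111  2.21   1.021  0.646  0.054]
lean 47.609479234384835 az 0.13055013587570038
turn to level jaws 0.023 jaw tilt z 0.017
turn to level jaws -3.119 jaw tilt z 0.017
to [450, -60, 125] delta tool [ 106.1 -183.4  -98. ] rows 6 each [ 17.7 -30.6 -16.3]
```

View pics/w3.png

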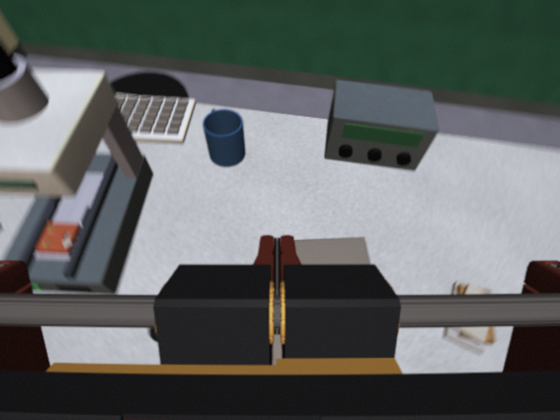

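Request:
send_rows([
  [18,-31,-17,0],
  [18,-31,-17,0],
  [18,-31,-17,0],
  [18,-31,-17,0],
  [18,-31,-17,0],
  [18,-31,-17,0],
])

```text
t: 10.22
ee_pos: [481.3, -83.2, 191.9]
orientation: [1.41, 0.641, -0.429]
ft_force: [0.5, -0.2, 0.3]
width: 0.4
```

```bash
python3 -c "
from h import *
lv();to([450,100,125])"
```

```text
t 10.22 p [481.3 -83.2 191.9] F [ 0.5 -0.2  0.3] w 0.4
[[ 0.761  0.63   0.156]
 [ 0.095  0.128 -0.987]
 [-0.641  0.766  0.038]]
q [-0.521  0.15   2.483  2.021  0.538 -1.012]
lean 50.09800726799617 az 0.12476909537778551
turn to level jaws 0.049 jaw tilt z 0.038
turn to level jaws -3.092 jaw tilt z 0.038
to [450, 100, 125] delta tool [  36.6  -47.4 -188.2] rows 5 each [  7.3  -9.5 -37.6]
```

```bash
python3 -c "
from h import *
to([480,55,150])"
```

```text
to [480, 55, 150] delta tool [  39.1  -15.2 -138.2] rows 4 each [  9.8  -3.8 -34.5]
```

Request:
send_rows([
  [2,-10,-35,-0.01],
  [2,-10,-35,0],
  [2,-10,-35,0],
  [2,-10,-35,0],
])

```text
t: 10.55
ee_pos: [468.7, 12.1, 166.8]
orientation: [1.392, 0.635, -0.426]
ft_force: [1.0, 0.7, 0.8]
width: 0.4
```

```bash
python3 -c "
from h import *
lv();to([380,45,150])"
```

```text
t 10.55 p [468.7  12.1 166.8] F [1.  0.7 0.8] w 0.4
[[ 0.764  0.625  0.16 ]
 [ 0.088  0.145 -0.985]
 [-0.639  0.767  0.056]]
q [-0.14   0.207  2.579  2.754  0.54  -1.471]
lean 50.29282502764221 az 0.11524317473221113
turn to level jaws 0.072 jaw tilt z 0.056
turn to level jaws -3.069 jaw tilt z 0.056
to [380, 45, 150] delta tool [-54.1 -63.5 -47.6] rows 3 each [-18.  -21.2 -15.9]
```

q3 is at its limit now (2.579). Pulling inward should reduce the lean.

Request:
send_rows([
  [-18,-22,-20,0.03],
  [-18,-22,-20,0.03],
  [-20,-24,-15,0],
  [-20,-24,-10,0],
])

```text
t: 10.88
ee_pos: [434.2, 72.0, 185.3]
orientation: [1.418, 0.681, -0.496]
ft_force: [-0.1, -0.5, 0.7]
width: 0.4
```

```bash
python3 -c "
from h import *
lv();to([380,45,150])"
```

```text
t 10.88 p [434.2  72.  185.3] F [-0.1 -0.5  0.7] w 0.4
[[ 0.719  0.682  0.133]
 [ 0.083  0.106 -0.991]
 [-0.69   0.723  0.019]]
q [ 0.164  0.032  2.578  3.27   0.28  -1.687]
lean 46.34464916531998 az 0.1154772498448862
turn to level jaws 0.026 jaw tilt z 0.019
turn to level jaws -3.115 jaw tilt z 0.019
to [380, 45, 150] delta tool [-16.8 -65.4  18.9] rows 2 each [ -8.4 -32.7   9.5]
```

Request:
send_rows([
  [0,-34,5,0.02],
  [0,-34,0,0],
  [0,-34,0,0],
])

```text
t: 11.13
ee_pos: [437.1, 76.1, 151.9]
orientation: [1.415, 0.7, -0.528]
ft_force: [-0.1, -0.4, -0.1]
width: 0.3
```

```bash
python3 -c "
from h import *
lv();to([470,190,140]);to([500,198,140])"
```

```text
t 11.13 p [437.1  76.1 151.9] F [-0.1 -0.4 -0.1] w 0.3
[[ 0.697  0.707  0.124]
 [ 0.076  0.1   -0.992]
 [-0.713  0.701  0.016]]
q [ 0.188  0.159  2.579  3.295  0.374 -1.68 ]
lean 44.48336315937694 az 0.1080838790471043
turn to level jaws 0.023 jaw tilt z 0.016
turn to level jaws -3.119 jaw tilt z 0.016
to [470, 190, 140] delta tool [  40.    26.3 -109.1] rows 3 each [ 13.3   8.8 -36.4]
to [500, 198, 140] delta tool [  61.5   48.3 -113.4] rows 4 each [ 15.4  12.1 -28.3]
```

Request:
send_rows([
  [16,12,-32,0.01],
  [16,12,-32,0],
  [16,12,-32,0],
  [10,8,-20,0],
])

```text
t: 11.47
ee_pos: [491.8, 183.1, 143.9]
orientation: [1.413, 0.69, -0.528]
ft_force: [0.8, -0.3, 0.0]
width: 0.5
```

```bash
python3 -c "
from m import *
lv();to([500,201,130]);to([560,206,128]);d=grab('wrist','w4'); grab('scene','s4')"
```

```text
t 11.47 p [491.8 183.1 143.9] F [ 0.8 -0.3  0. ] w 0.5
[[ 0.702  0.702  0.119]
 [ 0.068  0.1   -0.993]
 [-0.709  0.705  0.022]]
q [ 0.52   0.286  2.403  3.965  0.406 -2.075]
lean 44.84489441271261 az 0.09708956448665124
turn to level jaws 0.032 jaw tilt z 0.022
turn to level jaws -3.11 jaw tilt z 0.022
to [500, 201, 130] delta tool [ 16.8  -2.3 -17.1] rows 1 each [ 16.8  -2.3 -17.1]
to [560, 206, 128] delta tool [ 60.7  39.  -14.9] rows 2 each [30.3 19.5 -7.5]
```

View pics/w4.png

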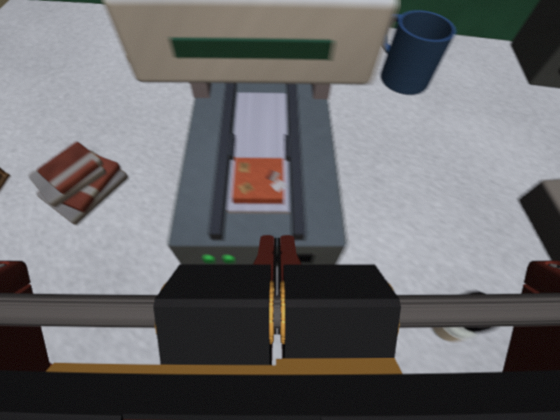

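View pics/s4.png

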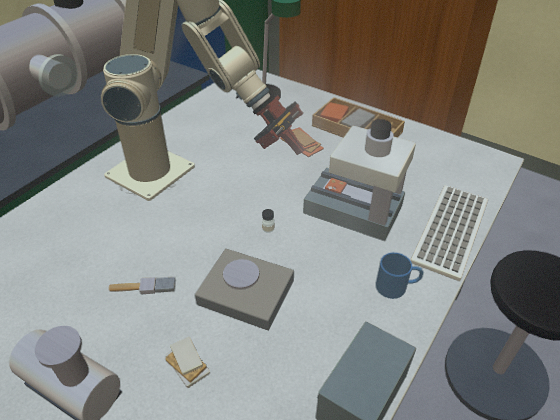

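```bash
python3 -c "
from m import *
d=load('w4'); r,b=redquad(d,(225,300,150,207)); print(r,b)
T=np.linalg.inv(d['world_from_camera']); p=(T@np.array([491.8,183.1,143.9,1]))[:3]
print(cv2.projectPoints(p.reshape(1,3),np.zeros(3),np.zeros(3),d['mtx'],d['dist_coeffs'])[0])
cv2.imwrite('pics/w4z.png',cv2.resize(d['img'][75:260,165:355,::-1],None,fx=4,fy=3.2*1.25,interpolation=cv2.INTER_CUBIC)[:600] if 0 else cv2.resize(d['img'][110:260,165:355,::-1],None,fx=4,fy=4,interpolation=cv2.INTER_CUBIC))"
```

```text
((584.6469116210938, 212.98280334472656), (53.286346435546875, 48.51791763305664), 7.5133514404296875) [[555.0604  233.54968]
 [561.40454 185.44833]
 [614.2334  192.41592]
 [607.8893  240.51727]]
[[[277.72027223 238.23917941]]]
```

View pics/w4z.png

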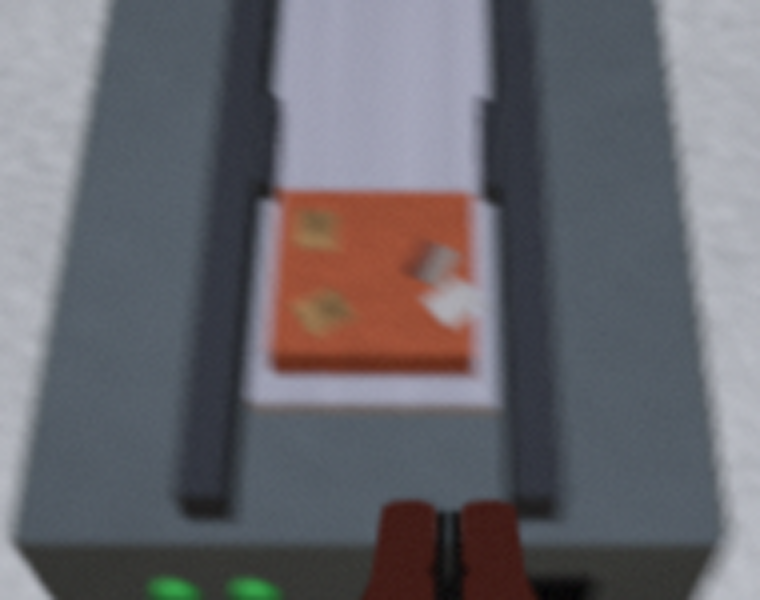

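```bash
python3 -c "
from m import *
d=load('w4'); q=lambda x,y:z2(x,y,165,110,4)
def s(n,a,b,z):
    P=onz(d,[q(*a),q(*b)],z); e=P[0]-P[1]; print(n,P.round(1).tolist(),'mid',P.mean(0).round(1),'len',np.linalg.norm(e).round(1),'yaw',np.arctan2(-e[0],e[1]).round(3))
s('bededge',(16,543),(720,546),60)
s('rockrear',(281,189),(474,189),75)
s('rockfronttop',(270,355),(473,356),75)
s('platefront',(246,404),(502,406),65)
s('railfront',(178,505),(556,500),75)
s('clip front',(270,197),(487,201),72)
s('railside L',(180,500),(232,0),75); s('railR',(556,500),(520,0),75)
"
```

```text
bededge [[510.2, 284.8, 60.0], [530.3, 122.7, 60.0]] mid [520.2 203.8  60. ] len 163.3 yaw 0.123
rockrear [[609.4, 239.9, 75.0], [616.1, 190.4, 75.0]] mid [612.7 215.1  75. ] len 50.0 yaw 0.135
rockfronttop [[559.2, 233.1, 75.0], [565.3, 185.1, 75.0]] mid [562.2 209.1  75. ] len 48.3 yaw 0.126
platefront [[550.7, 238.4, 65.0], [558.2, 176.9, 65.0]] mid [554.5 207.6  65. ] len 61.9 yaw 0.121
railfront [[517.9, 245.8, 75.0], [529.9, 162.6, 75.0]] mid [523.9 204.2  75. ] len 84.1 yaw 0.143
clip front [[608.8, 243.0, 72.0], [615.0, 186.7, 72.0]] mid [611.9 214.9  72. ] len 56.6 yaw 0.111
railside L [[519.2, 245.7, 75.0], [676.1, 266.8, 75.0]] mid [597.6 256.3  75. ] len 158.3 yaw 1.705
railR [[529.9, 162.6, 75.0], [687.7, 184.7, 75.0]] mid [608.8 173.7  75. ] len 159.3 yaw 1.71
```

```bash
python3 -c "
from h import *
to([552,207,154]);to([632,216,75])"
```

```text
to [552, 207, 154] delta tool [ 36.4  50.2 -14.9] rows 2 each [18.2 25.1 -7.4]
to [632, 216, 75] delta tool [149.2  51.3 -15.7] rows 4 each [37.3 12.8 -3.9]
```

Request:
send_rows([
  [16,24,-10,0.03],
  [16,24,-8,0],
])

```text
t: 11.73
ee_pos: [543.4, 208.7, 154.4]
orientation: [1.433, 0.691, -0.536]
ft_force: [0.6, -0.1, 0.2]
width: 1.0
```

```bash
python3 -c "
from h import *
lv();to([552,207,154]);to([632,216,75])"
```

```text
t 11.73 p [543.4 208.7 154.4] F [ 0.6 -0.1  0.2] w 1.0
[[ 0.699  0.707  0.107]
 [ 0.072  0.08  -0.994]
 [-0.711  0.703  0.006]]
q [ 0.507  0.312  2.283  4.131  0.338 -2.245]
lean 44.66927443628808 az 0.10192812255032553
turn to level jaws 0.008 jaw tilt z 0.006
turn to level jaws -3.134 jaw tilt z 0.006
to [552, 207, 154] delta tool [6.2 5.7 2.7] rows 1 each [6.2 5.7 2.7]
to [632, 216, 75] delta tool [119.    7.4   1.9] rows 3 each [39.7  2.5  0.6]
```

Request:
send_rows([
  [25,7,1,0],
  [25,3,1,0],
  [20,2,0,0],
])

```text
t: 11.98
ee_pos: [609.8, 215.4, 121.6]
orientation: [1.432, 0.682, -0.52]
ft_force: [0.2, -0.6, -0.4]
width: 0.4
```

```bash
python3 -c "
from h import *
lv();to([632,216,75]);grab('wrist','w5')"
```

```text
t 11.98 p [609.8 215.4 121.6] F [ 0.2 -0.6 -0.4] w 0.4
[[ 0.71   0.695  0.113]
 [ 0.075  0.085 -0.994]
 [-0.7    0.714  0.008]]
q [ 0.445  0.454  2.177  3.913  0.349 -2.079]
lean 45.552841612746285 az 0.1053027468594137
turn to level jaws 0.011 jaw tilt z 0.008
turn to level jaws -3.13 jaw tilt z 0.008
to [632, 216, 75] delta tool [ 48.5 -17.8   1.5] rows 2 each [24.2 -8.9  0.8]
```

View pics/w5.png

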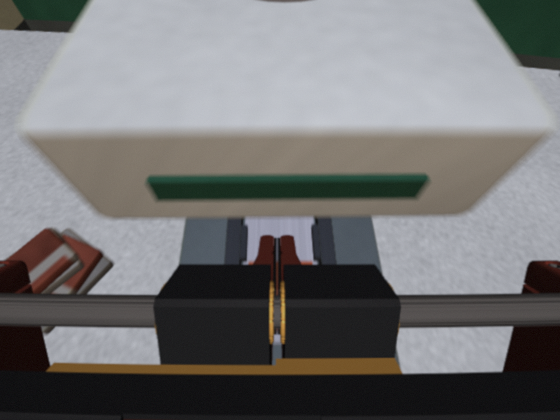

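Request:
send_rows([
  [2,-14,1,0],
  [14,-6,1,0],
])

```text
t: 12.2
ee_pos: [612.1, 211.9, 97.9]
orientation: [1.431, 0.676, -0.516]
ft_force: [-1.0, 0.7, -0.1]
width: 0.3
```

```bash
python3 -c "
from h import *
lv();to([632,216,75])"
```

```text
t 12.2 p [612.1 211.9  97.9] F [-1.   0.7 -0.1] w 0.3
[[ 0.714  0.691  0.113]
 [ 0.073  0.087 -0.994]
 [-0.696  0.718  0.011]]
q [ 0.438  0.513  2.182  3.793  0.401 -1.96 ]
lean 45.888684441875064 az 0.10213620094980433
turn to level jaws 0.016 jaw tilt z 0.011
turn to level jaws -3.126 jaw tilt z 0.011
to [632, 216, 75] delta tool [30.4 -2.3 -2.1] rows 1 each [30.4 -2.3 -2.1]
```

Request:
send_rows([
  [14,-3,-1,0],
  [12,-2,-1,0],
])

```text
t: 12.37
ee_pos: [627.3, 213.5, 77.0]
orientation: [1.426, 0.674, -0.515]
ft_force: [0.4, 0.2, -0.5]
width: 0.3
```

```bash
python3 -c "
from h import *
lv();to([630,216,74]);d=grab('scene','s5');cv2.imwrite('pics/s5z.png',cv2.resize(d['img'][130:240,275:415,::-1],None,fx=5.5,fy=5.4,interpolation=cv2.INTER_CUBIC))"
```

```text
t 12.37 p [627.3 213.5  77. ] F [ 0.4  0.2 -0.5] w 0.3
[[ 0.716  0.689  0.115]
 [ 0.071  0.091 -0.993]
 [-0.695  0.719  0.016]]
q [ 0.428  0.572  2.153  3.74   0.426 -1.915]
lean 45.97642535186859 az 0.0992322165449039
turn to level jaws 0.022 jaw tilt z 0.016
turn to level jaws -3.119 jaw tilt z 0.016
to [630, 216, 74] delta tool [ 4.2 -0.  -2.2] rows 1 each [ 4.2 -0.  -2.2]
```

View pics/s5z.png

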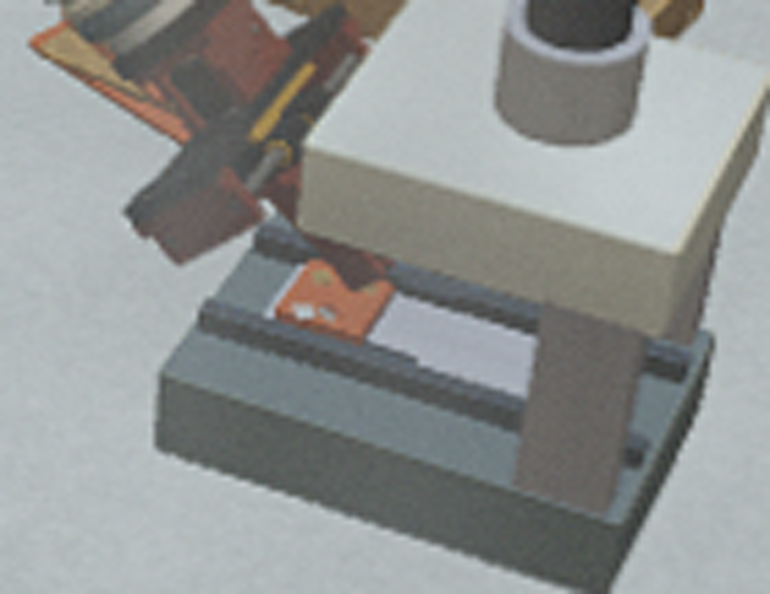

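Request:
send_rows([
  [5,0,-1,0],
])

```text
t: 12.5
ee_pos: [631.5, 214.2, 72.9]
orientation: [1.424, 0.674, -0.515]
ft_force: [0.3, 0.6, 0.4]
width: 0.4
```

```bash
python3 -c "
from h import *
o,M=st();print(M.T@np.array([-.9926,-.1217,0]),M.T@[0,0,1])"
```

```text
t 12.5 p [631.5 214.2  72.9] F [0.3 0.6 0.4] w 0.4
[[ 0.715  0.689  0.115]
 [ 0.07   0.092 -0.993]
 [-0.695  0.719  0.018]]
q [ 0.427  0.584  2.144  3.737  0.428 -1.915]
[-0.71860596 -0.69542724  0.00721675] [-0.69521639  0.71857495  0.01800592]
```

Request:
send_rows([
  [-5,-5,0,0],
  [-5,-5,0,0],
])

```text
t: 12.67
ee_pos: [618.4, 212.0, 74.2]
orientation: [1.424, 0.671, -0.514]
ft_force: [0.3, -0.1, 0.4]
width: 0.5
```

```bash
python3 -c "
from h import *
o,M=st();print(M.T@np.array([-.9926,-.1217,0]))"
```

```text
t 12.67 p [618.4 212.   74.2] F [ 0.3 -0.1  0.4] w 0.5
[[ 0.717  0.687  0.114]
 [ 0.069  0.093 -0.993]
 [-0.693  0.721  0.019]]
q [ 0.436  0.575  2.172  3.731  0.448 -1.899]
[-0.72055881 -0.69339987  0.00756842]
```

Request:
send_rows([
  [-4,-5,0,0],
  [-5,-5,0,0],
  [-5,-5,0,0],
  [-5,-5,0,0],
])

```text
t: 13.0
ee_pos: [586.9, 208.0, 75.3]
orientation: [1.424, 0.67, -0.512]
ft_force: [-0.0, -0.9, 0.7]
width: 0.6
```

```bash
python3 -c "
from h import *
lv();d=grab('scene','s6');cv2.imwrite('pics/s6z.png',cv2.resize(d['img'][130:240,275:415,::-1],None,fx=5.5,fy=5.4,interpolation=cv2.INTER_CUBIC))"
```

```text
t 13.0 p [586.9 208.   75.3] F [-0.  -0.9  0.7] w 0.6
[[ 0.719  0.686  0.115]
 [ 0.069  0.094 -0.993]
 [-0.692  0.722  0.02 ]]
q [ 0.461  0.557  2.235  3.719  0.492 -1.861]
lean 46.21536288050279 az 0.09599811741244156
turn to level jaws 0.028 jaw tilt z 0.02
turn to level jaws -3.114 jaw tilt z 0.02
```

View pics/s6z.png

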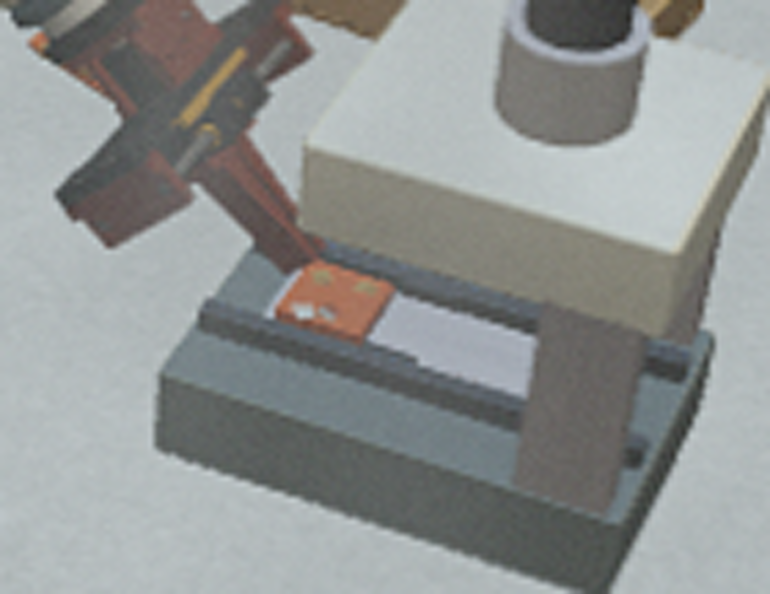

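```bash
python3 -c "
from h import *
d=load('s6');T=np.linalg.inv(d['world_from_camera'])
for P in ([586.9,208,75.3],[586.9,208,90],[586.9,208,105]):
  p=(T@np.array(P+[1]))[:3]
  u=cv2.projectPoints(p.reshape(1,3),np.zeros(3),np.zeros(3),d['mtx'],d['dist_coeffs'])[0].ravel();print(u,((u-[275,130])*[5.5,5.4]).round())
C=cloud(d); sub=C[160:185,325:340]
for v in range(165,184,3): print(v,[tuple(C[v,u].round().astype(int)) for u in (318,322,326,330,334)])
"
```

```text
[335.49286576 184.59689445] [333. 295.]
[335.87196378 180.78346575] [335. 274.]
[336.26346283 176.83938325] [337. 253.]
165 [(np.int64(533), np.int64(191), np.int64(136)), (np.int64(541), np.int64(199), np.int64(134)), (np.int64(547), np.int64(213), np.int64(129)), (np.int64(604), np.int64(128), np.int64(207)), (np.int64(616), np.int64(128), np.int64(212))]
168 [(np.int64(532), np.int64(193), np.int64(123)), (np.int64(545), np.int64(193), np.int64(129)), (np.int64(552), np.int64(206), np.int64(123)), (np.int64(606), np.int64(125), np.int64(199)), (np.int64(617), np.int64(127), np.int64(203))]
171 [(np.int64(535), np.int64(189), np.int64(116)), (np.int64(546), np.int64(194), np.int64(118)), (np.int64(557), np.int64(197), np.int64(121)), (np.int64(605), np.int64(130), np.int64(186)), (np.int64(616), np.int64(130), np.int64(190))]
174 [(np.int64(470), np.int64(308), np.int64(-3)), (np.int64(547), np.int64(193), np.int64(107)), (np.int64(557), np.int64(198), np.int64(109)), (np.int64(566), np.int64(207), np.int64(107)), (np.int64(549), np.int64(267), np.int64(60))]
177 [(np.int64(480), np.int64(292), np.int64(-1)), (np.int64(525), np.int64(236), np.int64(57)), (np.int64(558), np.int64(199), np.int64(97)), (np.int64(572), np.int64(197), np.int64(105)), (np.int64(566), np.int64(236), np.int64(76))]
180 [(np.int64(522), np.int64(217), np.int64(57)), (np.int64(534), np.int64(219), np.int64(61)), (np.int64(560), np.int64(196), np.int64(89)), (np.int64(563), np.int64(216), np.int64(76)), (np.int64(571), np.int64(228), np.int64(72))]
183 [(np.int64(529), np.int64(205), np.int64(56)), (np.int64(540), np.int64(210), np.int64(58)), (np.int64(551), np.int64(215), np.int64(60)), (np.int64(567), np.int64(211), np.int64(70)), (np.int64(578), np.int64(215), np.int64(73))]
```

```bash
python3 -c "
from h import *
d=grab('wrist','w6');d=grab('top','t6');cv2.imwrite('pics/t6z.png',cv2.resize(d['img'][170:240,160:250,::-1],None,fx=8,fy=8,interpolation=cv2.INTER_CUBIC))"
```

```text
(no output)
```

View pics/t6z.png

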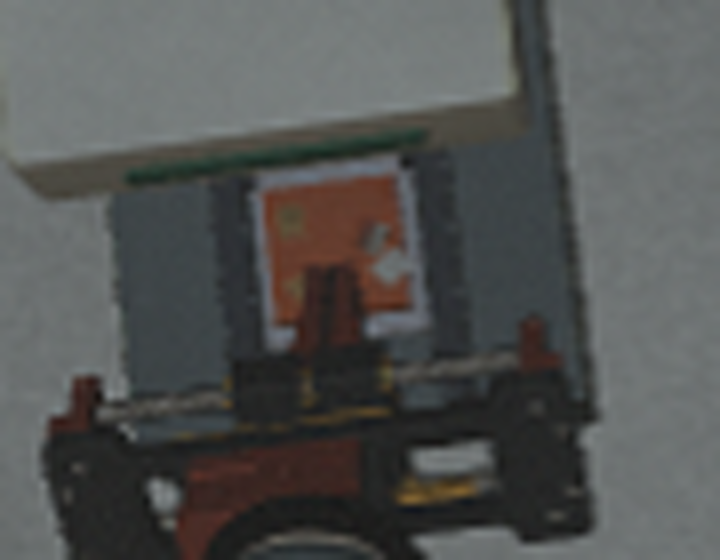

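View pics/w6.png

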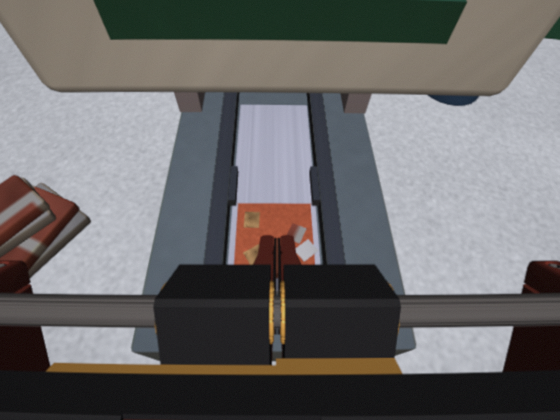

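```bash
python3 -c "
from h import *
to([587,208,92]);to([630,214,90]);to([630,214,70])"
```

```text
to [587, 208, 92] delta tool [-12.   12.2   0.5] rows 1 each [-12.   12.2   0.5]
to [630, 214, 90] delta tool [20.7 40.8 -0.5] rows 2 each [10.4 20.4 -0.3]
to [630, 214, 70] delta tool [34.6 26.4 -0.9] rows 2 each [17.3 13.2 -0.5]
```

Request:
send_rows([
  [-13,12,0,0.02],
  [12,13,0,0],
  [12,13,0,0],
  [6,6,0,0],
])

```text
t: 13.48
ee_pos: [629.4, 213.5, 94.9]
orientation: [1.44, 0.67, -0.521]
ft_force: [0.5, 0.3, 0.1]
width: 0.9
```

```bash
python3 -c "
from h import *
lv();to([630,214,80]);to([630,214,70])"
```

```text
t 13.48 p [629.4 213.5  94.9] F [0.5 0.3 0.1] w 0.9
[[ 0.716  0.69   0.103]
 [ 0.07   0.076 -0.995]
 [-0.694  0.72   0.006]]
q [ 0.428  0.533  2.149  3.8    0.391 -1.967]
lean 46.041385340200286 az 0.09741687652385844
turn to level jaws 0.009 jaw tilt z 0.006
turn to level jaws -3.133 jaw tilt z 0.006
to [630, 214, 80] delta tool [ 10.8 -10.3  -0.5] rows 1 each [ 10.8 -10.3  -0.5]
to [630, 214, 70] delta tool [ 17.8 -17.5  -0.6] rows 1 each [ 17.8 -17.5  -0.6]
```

Descend vertically, then feel for the plate.

Request:
send_rows([
  [11,-10,0,0],
  [5,-5,0,0],
  [2,-2,0,0],
])

```text
t: 13.73
ee_pos: [634.9, 214.3, 72.0]
orientation: [1.444, 0.665, -0.516]
ft_force: [0.2, 0.5, -0.3]
width: 0.3
```

```bash
python3 -c "
from h import *
st()"
```

```text
t 13.73 p [634.9 214.3  72. ] F [ 0.2  0.5 -0.3] w 0.3
[[ 0.721  0.686  0.102]
 [ 0.071  0.073 -0.995]
 [-0.689  0.724  0.004]]
q [ 0.425  0.591  2.141  3.722  0.438 -1.883]
```

Request:
send_rows([
  [1,-3,0,0],
  [1,-3,0,0],
])

```text
t: 13.9
ee_pos: [631.5, 213.7, 64.9]
orientation: [1.443, 0.666, -0.518]
ft_force: [-0.6, -0.7, 0.6]
width: 0.5
```

Request:
send_rows([
  [0,-2,0,0],
])

```text
t: 13.98
ee_pos: [630.7, 213.6, 64.0]
orientation: [1.443, 0.664, -0.516]
ft_force: [4.7, -1.3, 5.4]
width: 0.1
```

Request:
send_rows([
  [-5,-4,0,0],
  [-5,-5,0,0],
])

```text
t: 14.15
ee_pos: [617.3, 212.3, 64.6]
orientation: [1.444, 0.663, -0.516]
ft_force: [-0.1, -0.1, 0.3]
width: 0.4
```

```bash
python3 -c "
from h import *
o,M=st();d=grab('top','t7');print(M.T@np.array([-.9926,-.1217,0]));cv2.imwrite('pics/t7z.png',cv2.resize(d['img'][170:240,160:250,::-1],None,fx=8,fy=8,interpolation=cv2.INTER_CUBIC))"
```

```text
t 14.15 p [617.3 212.3  64.6] F [-0.1 -0.1  0.3] w 0.4
[[ 0.722  0.684  0.101]
 [ 0.07   0.074 -0.995]
 [-0.688  0.726  0.005]]
q [ 0.439  0.601  2.176  3.697  0.481 -1.84 ]
[-0.72546339 -0.68800247  0.02052117]
```

View pics/t7z.png

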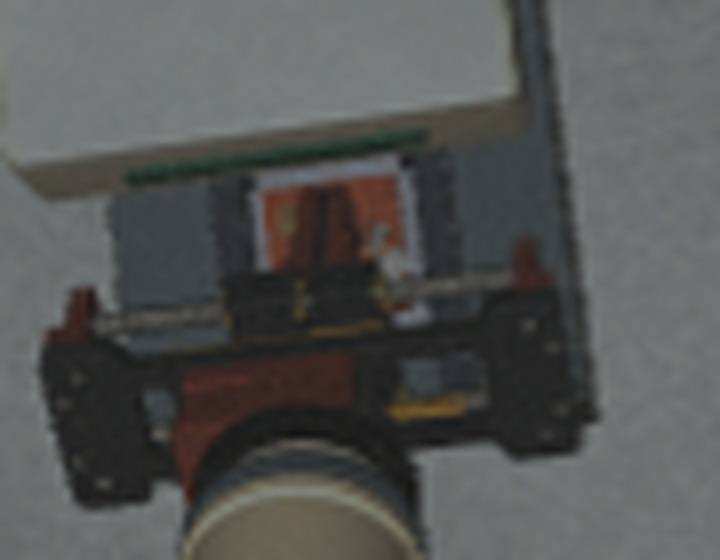

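Just touching the rear edge. Pulling further.

Request:
send_rows([
  [-4,-4,0,0],
  [-4,-4,0,0],
  [-4,-4,0,0],
])

```text
t: 14.45
ee_pos: [597.0, 210.2, 64.4]
orientation: [1.443, 0.664, -0.516]
ft_force: [0.4, -0.1, 1.6]
width: 0.3
```

```bash
python3 -c "
from h import *
o,M=st();d=grab('scene','s7');print(M.T@np.array([-.9926,-.1217,0]));cv2.imwrite('pics/s7z.png',cv2.resize(d['img'][130:240,275:415,::-1],None,fx=5.5,fy=5.4,interpolation=cv2.INTER_CUBIC))"
```

```text
t 14.45 p [597.  210.2  64.4] F [ 0.4 -0.1  1.6] w 0.3
[[ 0.722  0.685  0.102]
 [ 0.07   0.074 -0.995]
 [-0.689  0.725  0.006]]
q [ 0.455  0.592  2.216  3.691  0.509 -1.817]
[-0.72487998 -0.68864083  0.01970994]
```

View pics/s7z.png

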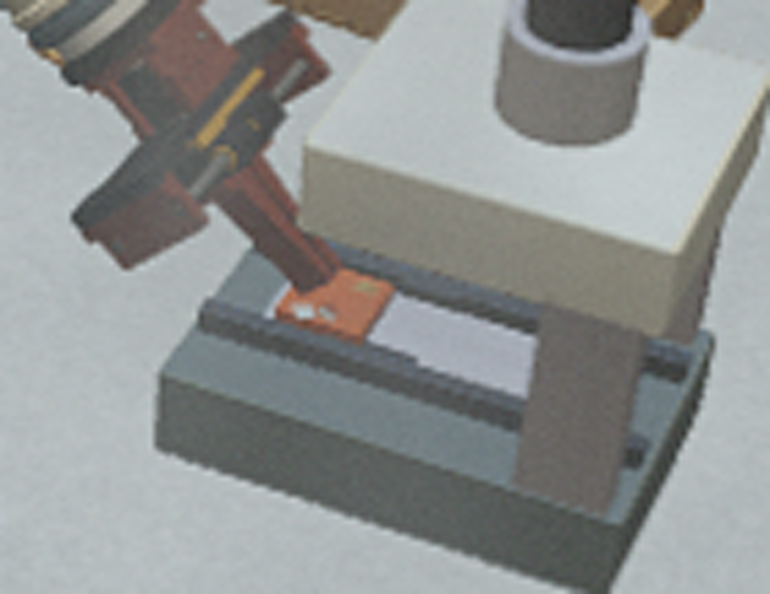

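```bash
python3 - <<'E'
from h import *
obs={'s4':([491.8,183.1,143.9],[1.413,.69,-.528]),'s5':([627.3,213.5,77.0],[1.426,.674,-.515]),'s6':([586.9,208,75.3],[1.424,.67,-.512]),'s7':([597,210.2,64.4],[1.443,.664,-.516])}
for k,(p,rv) in obs.items():
    d=load(k); C=cloud(d); M=R.from_rotvec(rv).as_matrix(); L=(C-p)@M
    u=cv2.projectPoints((np.linalg.inv(d['world_from_camera'])@np.array(p+[1]))[:3].reshape(1,3),np.zeros(3),np.zeros(3),d['mtx'],d['dist_coeffs'])[0].ravel()
    m=(abs(L[...,1])<20)&(abs(L[...,2])<25)&(L[...,0]>-70)&(L[...,0]<30)&(d['depth']>0)
    vs,us=np.nonzero(m); print(k,'proj',u.round(1))
    for b in range(-60,30,6):
        mm=m&(L[...,0]>=b)&(L[...,0]<b+6)
        if mm.any(): print(b,mm.sum(),'y',L[mm][:,1].min().round(),L[mm][:,1].max().round(),'z',L[mm][:,2].min().round(),L[mm][:,2].max().round(),'rgb',d['img'][mm].mean(0).round())
for k,b in (('s4',(240,90)),('s7',(300,140))):
    d=load(k); cv2.imwrite(f'pics/{k}q.png',cv2.resize(d['img'][b[1]:b[1]+70,b[0]:b[0]+95,::-1],None,fx=8,fy=8,interpolation=cv2.INTER_NEAREST))
E
```

```text
s4 proj [304.9 159.3]
-60 23 y -8.0 18.0 z -10.0 11.0 rgb [105.  91.  87.]
-54 20 y -5.0 16.0 z -10.0 9.0 rgb [103.  90.  87.]
-48 20 y -11.0 17.0 z -11.0 9.0 rgb [108.  94.  92.]
-42 18 y -9.0 16.0 z -10.0 11.0 rgb [109.  96.  92.]
-36 22 y -9.0 15.0 z -12.0 11.0 rgb [110.  96.  94.]
-30 16 y -7.0 16.0 z -11.0 10.0 rgb [112. 100.  98.]
s5 proj [348.4 188.2]
-60 7 y -9.0 5.0 z 6.0 12.0 rgb [87. 75. 73.]
-54 13 y -10.0 11.0 z 6.0 14.0 rgb [89. 78. 75.]
-48 11 y -11.0 12.0 z 3.0 12.0 rgb [95. 80. 77.]
-42 15 y -11.0 14.0 z 3.0 13.0 rgb [95. 81. 78.]
-36 17 y -10.0 14.0 z -1.0 12.0 rgb [101.  83.  79.]
-30 12 y -11.0 14.0 z -7.0 10.0 rgb [111.  96.  88.]
-24 5 y -20.0 -17.0 z -12.0 9.0 rgb [163. 120.  96.]
-18 19 y -20.0 -12.0 z -23.0 21.0 rgb [165. 115.  93.]
-12 17 y -18.0 -10.0 z -20.0 22.0 rgb [138. 102.  89.]
-6 14 y -20.0 -13.0 z -22.0 24.0 rgb [141. 140. 145.]
0 25 y -19.0 -2.0 z -24.0 25.0 rgb [157. 163. 172.]
6 27 y -16.0 -2.0 z -24.0 24.0 rgb [162. 168. 177.]
12 24 y -9.0 3.0 z -25.0 12.0 rgb [164. 171. 180.]
18 27 y -2.0 8.0 z -24.0 23.0 rgb [164. 171. 180.]
24 21 y 2.0 13.0 
[... 915 characters left out ...]
3.0 z 1.0 14.0 rgb [94. 81. 78.]
-48 18 y -10.0 13.0 z -7.0 12.0 rgb [98. 80. 77.]
-42 18 y -12.0 16.0 z -6.0 9.0 rgb [98. 79. 77.]
-36 25 y -18.0 13.0 z -8.0 17.0 rgb [110.  86.  79.]
-30 20 y -20.0 12.0 z -3.0 24.0 rgb [136. 103.  92.]
-24 27 y -17.0 -2.0 z -21.0 25.0 rgb [162. 127. 112.]
-18 33 y -8.0 4.0 z -25.0 24.0 rgb [157. 116.  99.]
-12 32 y -7.0 13.0 z -25.0 25.0 rgb [159. 116.  96.]
-6 31 y 3.0 16.0 z -24.0 25.0 rgb [162. 117.  95.]
0 26 y 1.0 19.0 z -25.0 25.0 rgb [143. 104.  89.]
6 13 y 8.0 15.0 z -23.0 17.0 rgb [145. 143. 149.]
12 22 y 9.0 17.0 z -24.0 15.0 rgb [166. 172. 182.]
18 11 y 15.0 20.0 z -19.0 12.0 rgb [166. 171. 181.]
24 1 y 19.0 19.0 z -5.0 -5.0 rgb [166. 173. 181.]
```

View pics/s7q.png

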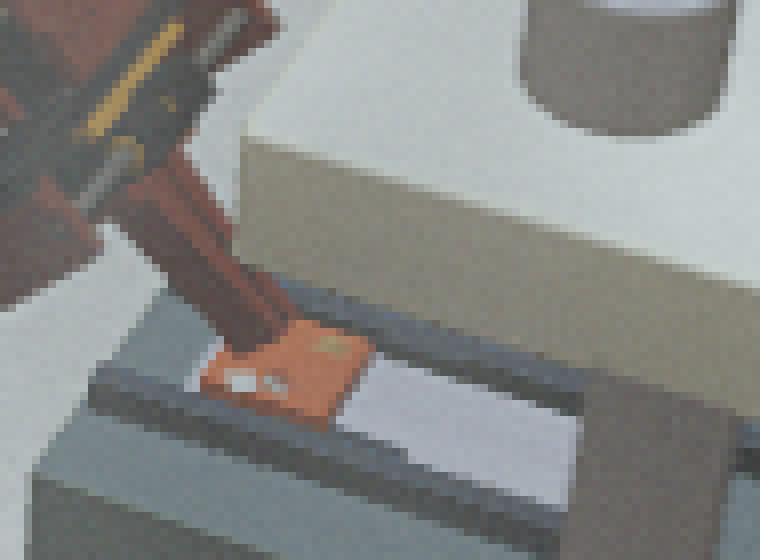

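View pics/s4q.png

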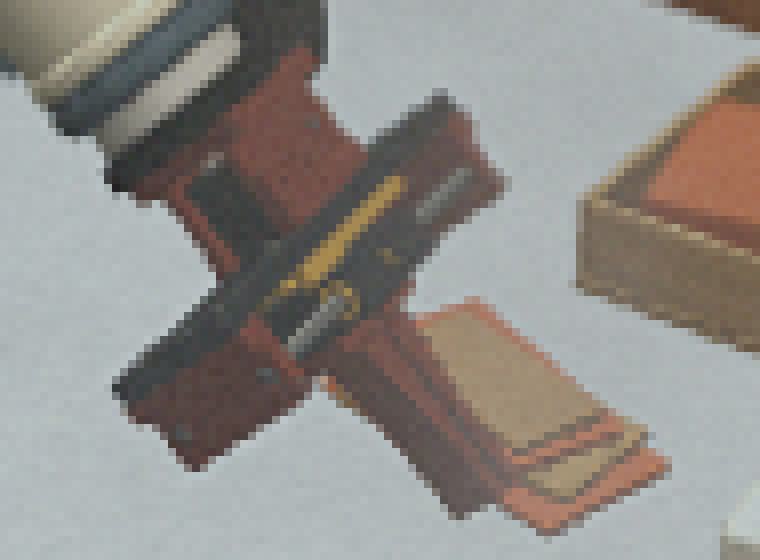

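```bash
python3 - <<'E'
from h import *
d=load('scene0'); p=[234.9,578.5,194.8]; M=np.array([[-.001,-.926,.376],[-.001,.376,.926],[-1,0,-.002]])
C=cloud(d); L=(C-p)@M
u=cv2.projectPoints((np.linalg.inv(d['world_from_camera'])@np.array(p+[1]))[:3].reshape(1,3),np.zeros(3),np.zeros(3),d['mtx'],d['dist_coeffs'])[0].ravel(); print(u)
m=(abs(L[...,1])<20)&(abs(L[...,2])<65)&(L[...,0]>-110)&(L[...,0]<30)&(d['depth']>0)
for b in range(-108,30,6):
    mm=m&(L[...,0]>=b)&(L[...,0]<b+6)
    if mm.any(): print(b,mm.sum(),'y',L[mm][:,1].min().round(),L[mm][:,1].max().round(),'z',L[mm][:,2].min().round(),L[mm][:,2].max().round())
cv2.imwrite('pics/s0q.png',cv2.resize(d['img'][0:75,260:350,::-1],None,fx=8,fy=8,interpolation=cv2.INTER_NEAREST))
E
```

```text
[303.6598901   69.51298084]
-108 6 y -20.0 -3.0 z -63.0 50.0
-102 10 y -15.0 3.0 z -53.0 57.0
-96 15 y -16.0 5.0 z -60.0 59.0
-90 21 y -14.0 6.0 z -58.0 58.0
-84 20 y -16.0 10.0 z -60.0 52.0
-78 16 y -17.0 11.0 z -56.0 57.0
-72 18 y -16.0 15.0 z -56.0 55.0
-66 20 y -16.0 10.0 z -58.0 53.0
-60 17 y -15.0 18.0 z -56.0 54.0
-54 19 y -15.0 7.0 z -55.0 52.0
-48 17 y -14.0 10.0 z -55.0 56.0
-42 19 y -19.0 9.0 z -55.0 54.0
-36 14 y -17.0 7.0 z -53.0 49.0
-30 11 y -13.0 9.0 z -51.0 57.0
```

View pics/s0q.png

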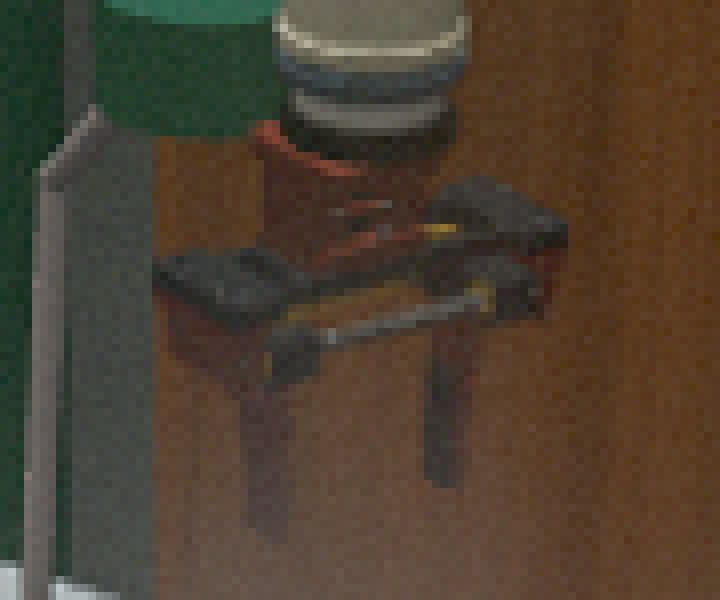

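```bash
python3 -c "
from h import *
to([597,211,77]);to([650,219,77]);to([650,219,57])"
```

```text
to [597, 211, 77] delta tool [-7.9 10.2 -0.8] rows 1 each [-7.9 10.2 -0.8]
to [650, 219, 77] delta tool [30.8 47.1 -3.4] rows 2 each [15.4 23.6 -1.7]
to [650, 219, 57] delta tool [44.6 32.6 -3.5] rows 2 each [22.3 16.3 -1.7]
```

Request:
send_rows([
  [-8,9,0,0],
  [11,13,-1,0],
  [11,13,-1,0],
])

```text
t: 14.75
ee_pos: [623.8, 214.7, 77.1]
orientation: [1.437, 0.672, -0.522]
ft_force: [1.1, 0.3, -0.0]
width: 0.4
```

```bash
python3 -c "
from h import *
lv();to([650,219,77]);to([650,219,57])"
```

```text
t 14.75 p [623.8 214.7  77.1] F [ 1.1  0.3 -0. ] w 0.4
[[ 0.714  0.692  0.105]
 [ 0.07   0.079 -0.994]
 [-0.696  0.718  0.008]]
q [ 0.435  0.57   2.157  3.753  0.427 -1.91 ]
lean 45.874957171622796 az 0.09730958265848294
turn to level jaws 0.011 jaw tilt z 0.008
turn to level jaws -3.13 jaw tilt z 0.008
to [650, 219, 77] delta tool [19.  18.4 -1.5] rows 1 each [19.  18.4 -1.5]
to [650, 219, 57] delta tool [33.   4.  -1.7] rows 1 each [33.   4.  -1.7]
```

Request:
send_rows([
  [12,10,-1,0],
  [10,0,-1,0],
])

```text
t: 14.92
ee_pos: [648.1, 219.8, 70.7]
orientation: [1.439, 0.671, -0.52]
ft_force: [0.8, -0.3, -0.1]
width: 0.4
```

```bash
python3 -c "
from h import *
lv();to([650,219,77]);to([650,219,57])"
```

```text
t 14.92 p [648.1 219.8  70.7] F [ 0.8 -0.3 -0.1] w 0.4
[[ 0.716  0.69   0.105]
 [ 0.071  0.078 -0.994]
 [-0.694  0.719  0.007]]
q [ 0.422  0.6    2.107  3.752  0.41  -1.922]
lean 46.014070774144706 az 0.09862051453412819
turn to level jaws 0.01 jaw tilt z 0.007
turn to level jaws -3.132 jaw tilt z 0.007
to [650, 219, 77] delta tool [-3.1  5.7  1. ] rows 1 each [-3.1  5.7  1. ]
to [650, 219, 57] delta tool [10.8 -8.6  0.9] rows 1 each [10.8 -8.6  0.9]
```

Request:
send_rows([
  [7,-6,0,0],
  [3,-3,0,0],
])

```text
t: 15.08
ee_pos: [650.1, 220.2, 56.5]
orientation: [1.44, 0.671, -0.519]
ft_force: [0.4, -0.6, 0.5]
width: 0.5
```

```bash
python3 -c "
from h import *
st();d=grab('scene','s8');cv2.imwrite('pics/s8q.png',cv2.resize(d['img'][140:210,300:395,::-1],None,fx=8,fy=8,interpolation=cv2.INTER_NEAREST))"
```

```text
t 15.08 p [650.1 220.2  56.5] F [ 0.4 -0.6  0.5] w 0.5
[[ 0.717  0.69   0.105]
 [ 0.071  0.077 -0.994]
 [-0.694  0.72   0.006]]
q [ 0.421  0.633  2.103  3.713  0.435 -1.88 ]
```

View pics/s8q.png

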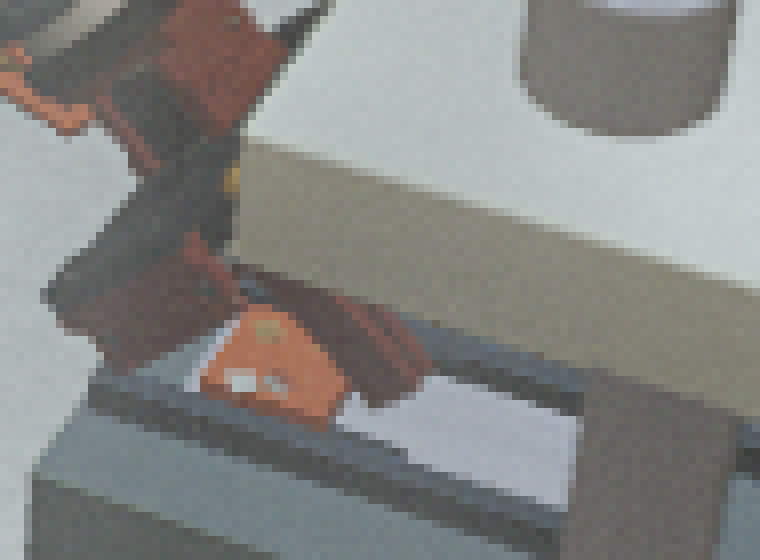

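Fingertips are now truly behind the rock. The reported TCP lies about 26 mm beyond the real tips. Pulling.

Request:
send_rows([
  [-5,-6,0,0],
  [-5,-5,0,0],
  [-5,-5,0,0],
])

```text
t: 15.38
ee_pos: [628.2, 217.6, 55.5]
orientation: [1.44, 0.667, -0.517]
ft_force: [3.2, 0.2, 1.7]
width: 0.5
```

```bash
python3 -c "
from h import *
o,M=st();d=grab('scene','s9');print(M.T@np.array([-.9926,-.1217,0]));cv2.imwrite('pics/s9q.png',cv2.resize(d['img'][140:210,300:395,::-1],None,fx=8,fy=8,interpolation=cv2.INTER_NEAREST))"
```

```text
t 15.38 p [628.2 217.6  55.5] F [3.2 0.2 1.7] w 0.5
[[ 0.719  0.687  0.104]
 [ 0.071  0.077 -0.995]
 [-0.691  0.723  0.007]]
q [ 0.438  0.626  2.148  3.698  0.474 -1.846]
[-0.72244031 -0.69125329  0.01773542]
```

View pics/s9q.png

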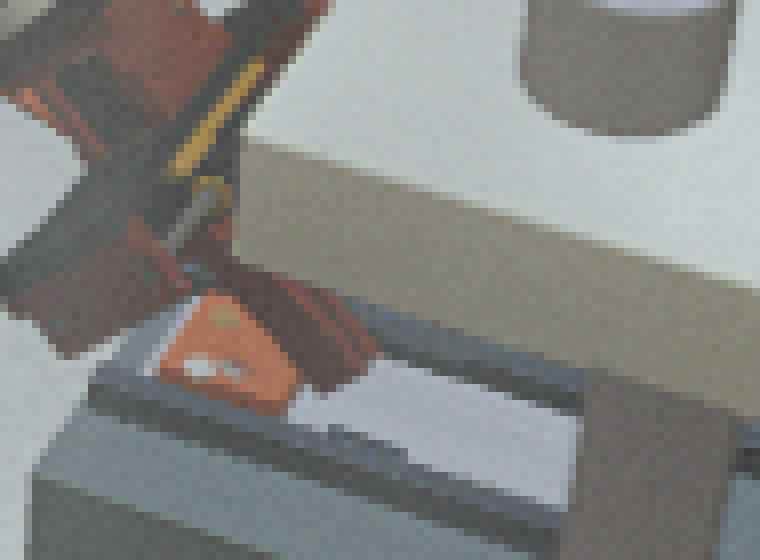

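Request:
send_rows([
  [-5,-5,0,0],
  [-5,-5,0,0],
  [-5,-5,0,0],
  [-5,-5,0,0],
  [-5,-5,0,0],
])

```text
t: 15.85
ee_pos: [587.8, 213.5, 55.8]
orientation: [1.44, 0.668, -0.516]
ft_force: [2.3, 0.9, 1.3]
width: 0.4
```

```bash
python3 -c "
from m import *
o,M=st();d=grab('wrist','w10');d=grab('top','t10');cv2.imwrite('pics/t10z.png',cv2.resize(d['img'][170:240,160:250,::-1],None,fx=8,fy=8,interpolation=cv2.INTER_CUBIC));d=grab('scene','s10');print(redquad(d,(305,355,160,215)));cv2.imwrite('pics/s10q.png',cv2.resize(d['img'][150:220,290:385,::-1],None,fx=8,fy=8,interpolation=cv2.INTER_NEAREST))"
```

```text
t 15.85 p [587.8 213.5  55.8] F [2.3 0.9 1.3] w 0.4
[[ 0.719  0.687  0.105]
 [ 0.071  0.077 -0.994]
 [-0.691  0.723  0.007]]
q [ 0.471  0.609  2.227  3.686  0.533 -1.797]
(((528.4535522460938, 200.0249481201172), (40.91476058959961, 52.87803268432617), 88.74668884277344), array([[501.57343, 180.15076],
       [554.4388 , 178.99417],
       [555.3337 , 219.89914],
       [502.46832, 221.05573]], dtype=float32))
```

View pics/s10q.png

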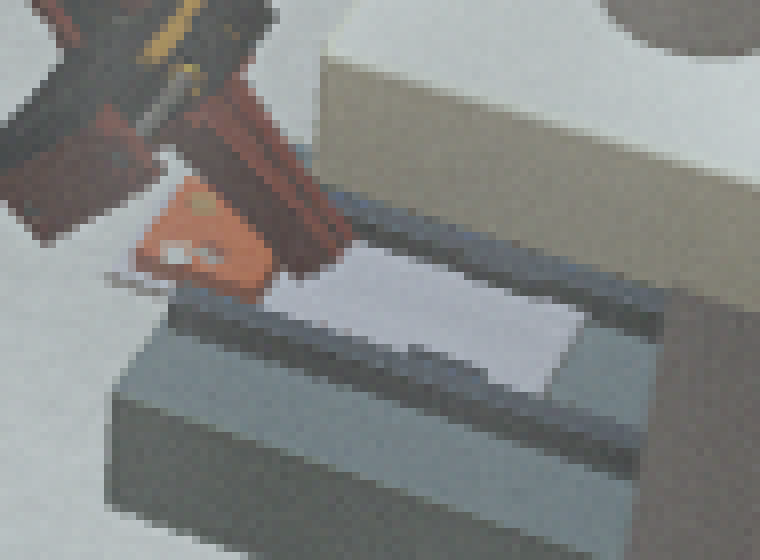

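View pics/w10.png

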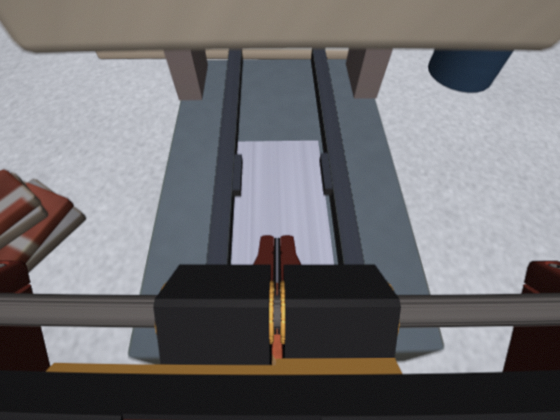

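```bash
python3 -c "
from m import *
d=load('w10');P=onz(d,[(243,141),(318,141)],65);print(P.round(1),P.mean(0))
d=load('s10');P2=onz(d,[(363.4,188.4),(358.3,198.8)],65);print(P2.round(1),P2.mean(0))
u=np.array([.9926,.1217])
for p in (P,P2): print((p.mean(0)[:2]-[520.2,201.5])@u)
"
```

```text
[[660.7 247.2  65. ]
 [666.8 191.3  65. ]] [663.77035919 219.26304537  65.        ]
[[659.1 251.4  65. ]
 [668.4 200.8  65. ]] [663.78028467 226.06997149  65.        ]
144.66970115705956
145.50795609871452
```

Request:
send_rows([
  [-5,-5,0,0],
  [-5,-5,0,0],
])

```text
t: 16.17
ee_pos: [574.3, 212.3, 55.4]
orientation: [1.441, 0.668, -0.516]
ft_force: [1.7, -0.2, 1.9]
width: 0.3
```

```bash
python3 -c "
from m import *
o,M=st();d=grab('wrist','w11');print(d['depth'].shape);cv2.imwrite('pics/w11q.png',cv2.resize(d['img'][100:260,190:370,::-1],None,fx=3.7,fy=3.7,interpolation=cv2.INTER_CUBIC))"
```

```text
t 16.17 p [574.3 212.3  55.4] F [ 1.7 -0.2  1.9] w 0.3
[[ 0.719  0.687  0.105]
 [ 0.071  0.077 -0.994]
 [-0.691  0.723  0.006]]
q [ 0.485  0.606  2.253  3.685  0.554 -1.781]
(420, 560)
```

View pics/w11q.png

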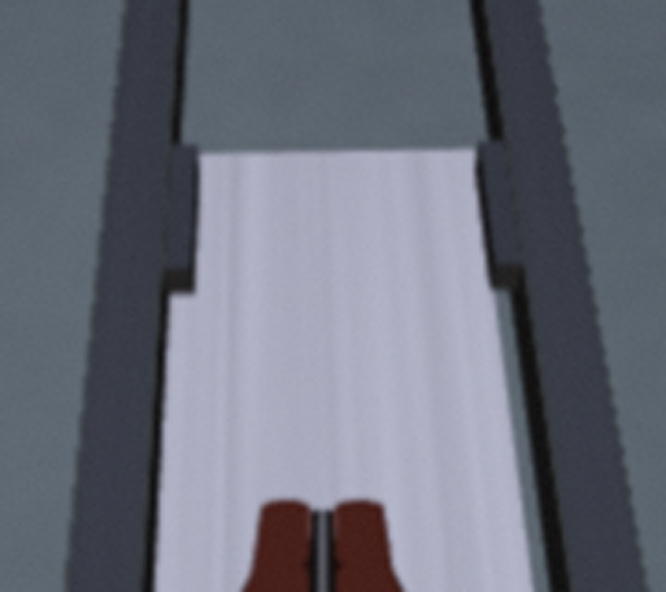

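```bash
python3 -c "
from m import *
d=load('w11');q=lambda x,y:z2(x,y,190,100,3.7)
P=onz(d,[q(197,151),q(477,149)],65);print(P.round(1),(P.mean(0)[:2]-[520.2,201.5])@[.9926,.1217])
for z in (67,72,75):
  P=onz(d,[q(180,145),q(490,143)],z);print(z,'clip rear',(P.mean(0)[:2]-[520.2,201.5])@[.9926,.1217])
  P=onz(d,[q(178,270),q(507,268)],z);print(z,'clip front',(P.mean(0)[:2]-[520.2,201.5])@[.9926,.1217])
"
```

```text
[[647.4 246.1  65. ]
 [654.1 189.8  65. ]] 131.58632412639014
67 clip rear 131.30586800535445
67 clip front 99.5066266580521
72 clip rear 126.42037991854059
72 clip front 95.56403477563329
75 clip rear 123.48908706645233
75 clip front 93.19847964618205
```

Request:
send_rows([
  [-3,-3,0,0],
])

```text
t: 16.3
ee_pos: [569.1, 211.8, 55.4]
orientation: [1.44, 0.668, -0.516]
ft_force: [2.5, 0.4, 1.3]
width: 0.7
```

```bash
python3 -c "
from h import *
o,M=st();to([578,212,58]);to([590,214,110])"
```

```text
t 16.3 p [569.1 211.8  55.4] F [2.5 0.4 1.3] w 0.7
[[ 0.719  0.687  0.105]
 [ 0.072  0.077 -0.994]
 [-0.691  0.723  0.007]]
q [ 0.49   0.604  2.263  3.684  0.562 -1.775]
to [578, 212, 58] delta tool [4.6 8.  0.8] rows 1 each [4.6 8.  0.8]
to [590, 214, 110] delta tool [-22.6  54.    0.4] rows 2 each [-11.3  27.    0.2]
```

Request:
send_rows([
  [4,7,0,0],
  [-5,18,0,0],
  [-12,20,0,0],
])

```text
t: 16.55
ee_pos: [585.2, 213.0, 90.4]
orientation: [1.431, 0.681, -0.528]
ft_force: [-0.9, -0.5, -0.5]
width: 0.5
```

```bash
python3 -c "
from h import *
lv();to([462,195,115]);d=grab('scene','s12');cv2.imwrite('pics/s12q.png',cv2.resize(d['img'][150:220,290:385,::-1],None,fx=8,fy=8,interpolation=cv2.INTER_NEAREST))"
```

```text
t 16.55 p [585.2 213.   90.4] F [-0.9 -0.5 -0.5] w 0.5
[[ 0.708  0.698  0.108]
 [ 0.069  0.083 -0.994]
 [-0.703  0.711  0.01 ]]
q [ 0.47   0.511  2.226  3.803  0.435 -1.932]
lean 45.32042308304139 az 0.09787053906899093
turn to level jaws 0.014 jaw tilt z 0.01
turn to level jaws -3.127 jaw tilt z 0.01
to [462, 195, 115] delta tool [-105.7  -70.     4.9] rows 4 each [-26.4 -17.5   1.2]
```

View pics/s12q.png

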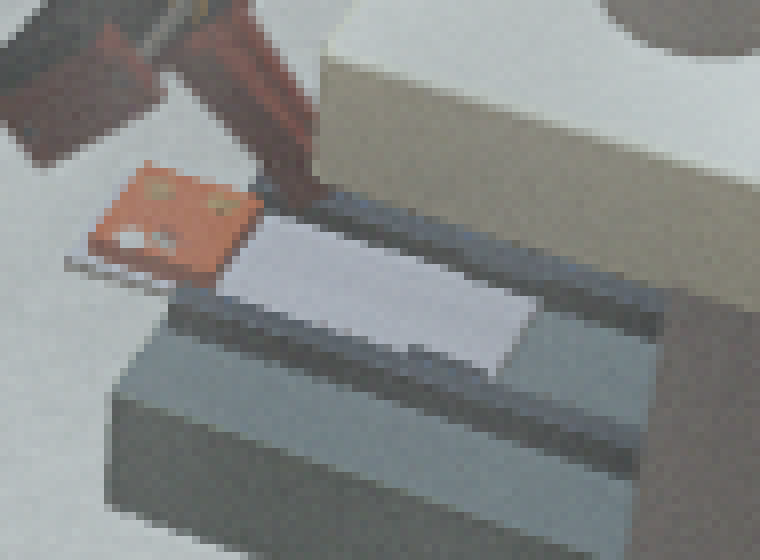

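Request:
send_rows([
  [-30,-10,1,0],
  [-28,-20,1,0],
  [-28,-20,1,0],
  [-22,-14,1,0],
], fingers=1)

```text
t: 16.93
ee_pos: [469.9, 197.4, 127.1]
orientation: [1.442, 0.671, -0.522]
ft_force: [-0.9, -0.1, -1.2]
width: 23.7
```

```bash
python3 -c "
from m import *
lv();to([462,195,99]);d=grab('wrist','w13');print(redquad(d,(200,350,100,300)));d=grab('scene','s13');print(redquad(d,(295,335,165,190)))"
```

```text
t 16.93 p [469.9 197.4 127.1] F [-0.9 -0.1 -1.2] w 23.7
[[ 0.716  0.691  0.103]
 [ 0.071  0.074 -0.995]
 [-0.695  0.719  0.004]]
q [ 0.607  0.344  2.44   3.932  0.514 -1.929]
lean 45.98031426651125 az 0.09918478637706787
turn to level jaws 0.006 jaw tilt z 0.004
turn to level jaws -3.136 jaw tilt z 0.004
to [462, 195, 99] delta tool [ 13.7 -25.8   1.4] rows 1 each [ 13.7 -25.8   1.4]
(((488.5638427734375, 206.15354919433594), (53.48934555053711, 92.48818969726562), 81.98806762695312), array([[439.04346, 186.11539],
       [530.6289 , 173.22446],
       [538.0842 , 226.19171],
       [446.49878, 239.08264]], dtype=float32))
(((527.5828857421875, 202.32041931152344), (9.934232711791992, 44.828678131103516), 0.07034856826066971), array([[522.58826, 224.72864],
       [522.6433 , 179.9    ],
       [532.5775 , 179.9122 ],
       [532.52246, 224.74084]], dtype=float32))
```

View pics/w13.png

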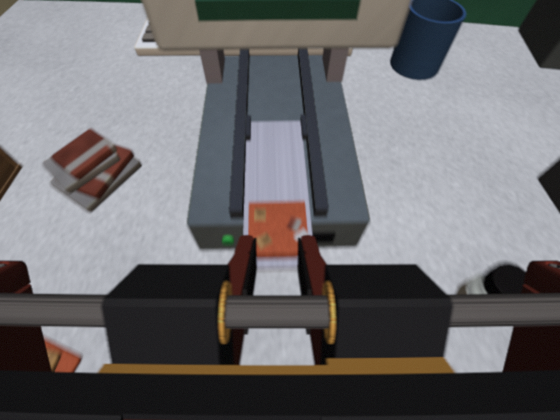

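View pics/s13.png

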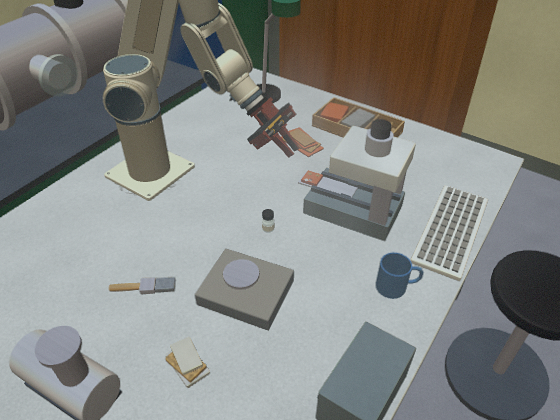

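```bash
python3 -c "
from m import *
d=load('w13')
cv2.imwrite('pics/w13q.png',cv2.resize(d['img'][190:290,205:345,::-1],None,fx=5.5,fy=5.5,interpolation=cv2.INTER_CUBIC))
d=load('s13')
cv2.imwrite('pics/s13q.png',cv2.resize(d['img'][150:220,290:385,::-1],None,fx=8,fy=8,interpolation=cv2.INTER_CUBIC))"
```

```text
(no output)
```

View pics/w13q.png

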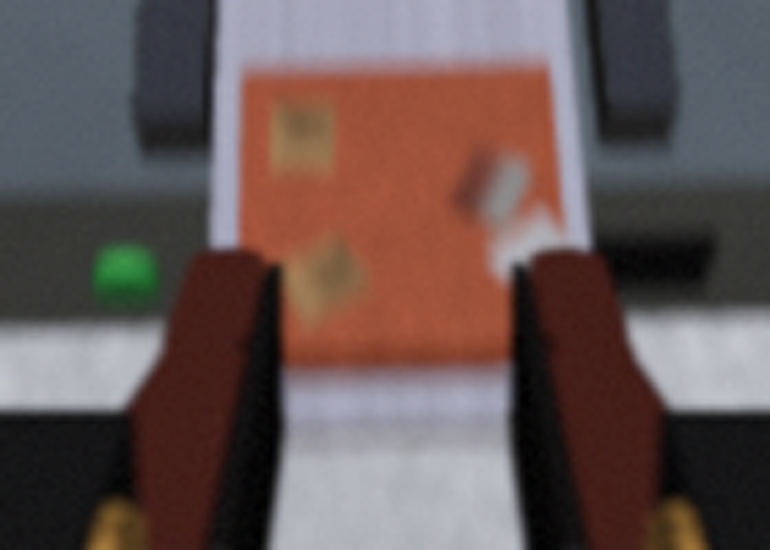

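View pics/s13q.png

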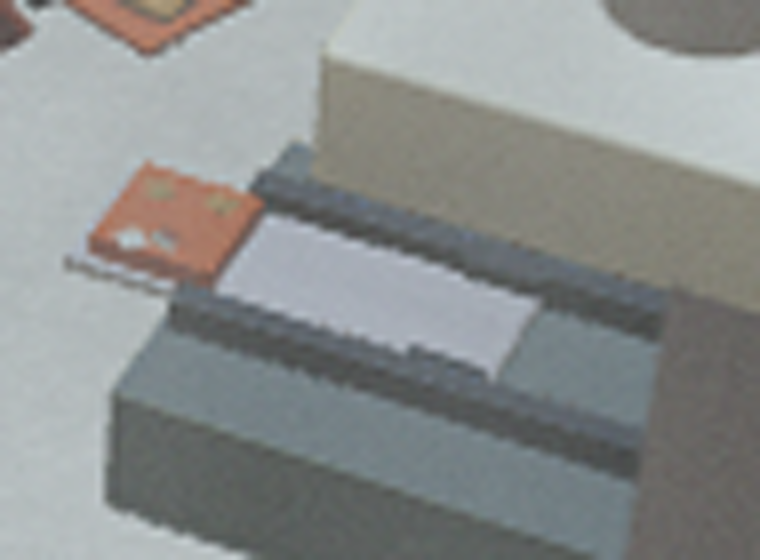

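```bash
python3 -c "
from m import *
d=load('w13');q=lambda x,y:z2(x,y,205,190,5.5)
u=np.array([.9926,.1217]);n=np.array([-.1217,.9926])
def s(nm,P): 
  m=P.mean(0)[:2]-[520.2,201.5]; e=P[0]-P[1]; print(nm,P[:,:2].round(1).tolist(),'along',(m@u).round(1),'lat',(m@n).round(1),'len',np.linalg.norm(e).round(1))
s('rockrear',onz(d,[q(242,70),q(548,68)],75))
s('rockfronttop',onz(d,[q(275,355),q(515,355)],75))
s('bed edge row',onz(d,[q(50,185),q(700,190)],60))
s('plate sides',onz(d,[q(213,180),q(588,180)],65))
s('fronttop',onz(d,[q(300,420),q(500,420)],65))
d=load('s13');q=lambda x,y:z2(x,y,290,150,8)
s('sc rockfront',onz(d,[q(148,162),q(90,236)],75))
s('sc rockrear',onz(d,[q(262,195),q(212,274)],75))
s('sc rear',onz(d,[q(541,303),q(492,375)],65))
s('sc front R corner',onz(d,[q(66,260),q(66,260)],65))
# tool centre plane lateral at rock
o=ctrl.get_obs();M=R.from_rotvec(o['orientation']).as_matrix()
for k in (0,30,60): 
  p=o['ee_pos']+M[:,0]*k; print((p[:2]-[520.2,201.5])@u,(p[:2]-[520.2,201.5])@n,p[2])
"
```

```text
rockrear [[527.4, 228.9], [532.9, 179.7]] along 10.2 lat 1.5 len 49.5
rockfronttop [[478.9, 216.7], [482.5, 181.7]] along -39.5 lat 2.5 len 35.2
bed edge row [[511.2, 259.6], [521.3, 152.7]] along -3.4 lat 5.1 len 107.4
plate sides [[512.2, 232.1], [518.5, 171.6]] along -4.8 lat 0.9 len 60.8
fronttop [[473.1, 212.7], [476.1, 182.9]] along -45.7 lat 1.9 len 29.9
sc rockfront [[481.5, 222.3], [487.5, 171.5]] along -36.0 lat -0.3 len 51.1
sc rockrear [[528.3, 229.8], [537.1, 178.5]] along 12.7 lat 1.1 len 52.0
sc rear [[641.7, 244.7], [646.0, 198.0]] along 125.1 lat 4.7 len 46.9
sc front R corner [[481.4, 164.7], [481.4, 164.7]] along -43.0 lat -31.8 len 0.0
-52.35510589088384 1.9682689294516662 126.59728646028012
-30.83453738173151 1.5003493766345308 105.70047810311192
-9.313968872579238 1.0324298238173746 84.80366974594371
```

```bash
cat >> h.py <<'E'
U=np.array([.9926,.1217,0]);N=np.array([-.1217,.9926,0]);E0=np.array([520.2,201.5,0])
def pc(al,lat,z): return E0+U*al+N*lat+np.array([0,0,z])
E
python3 -c "
from h import *
o,M=st();t=M[:,0];P=pc(-21.5,1.3,62.5)
for k in (-40,38): to((P+k*t).round(1))"
```

```text
t 17.03 p [468.  197.1 126.6] F [ 0.2 -0.1 -1.2] w 31.8
[[ 0.714  0.692  0.105]
 [ 0.072  0.077 -0.994]
 [-0.697  0.717  0.005]]
q [ 0.608  0.343  2.443  3.932  0.513 -1.93 ]
to [470.1 197.3  90.4] delta tool [ 26.7 -24.5  -0.2] rows 1 each [ 26.7 -24.5  -0.2]
to [525.8 202.9  36. ] delta tool [104.8 -24.5  -0.2] rows 3 each [34.9 -8.2 -0.1]
```

Request:
send_rows([
  [0,-12,0,0],
  [0,-8,0,0],
  [0,-4,0,0],
  [0,0,0,0],
  [0,0,0,0],
  [0,0,0,0],
  [0,0,0,0],
], fingers=1)

```text
t: 17.62
ee_pos: [454.2, 197.6, 108.6]
orientation: [1.442, 0.676, -0.52]
ft_force: [-0.6, -0.1, 0.6]
width: 78.0
```

```bash
python3 -c "
from h import *
lv();o,M=st();t=M[:,0];P=pc(-21.5,1.3,62.5)
for k in (-40,38): to((P+k*t).round(1))"
```

```text
t 17.62 p [454.2 197.6 108.6] F [-0.6 -0.1  0.6] w 78.0
[[ 0.714  0.692  0.106]
 [ 0.074  0.076 -0.994]
 [-0.696  0.718  0.002]]
q [ 0.636  0.4    2.47   3.868  0.58  -1.825]
lean 45.86043867144849 az 0.10393841225236236
turn to level jaws 0.003 jaw tilt z 0.002
turn to level jaws -3.138 jaw tilt z 0.002
t 17.62 p [454.2 197.6 108.6] F [-0.6 -0.1  0.6] w 78.0
[[ 0.714  0.692  0.106]
 [ 0.074  0.076 -0.994]
 [-0.696  0.718  0.002]]
q [ 0.636  0.4    2.47   3.868  0.58  -1.825]
to [470.1 197.2  90.4] delta tool [24.  -2.   2.1] rows 1 each [24.  -2.   2.1]
to [525.8 203.   36. ] delta tool [102.1  -2.1   2.1] rows 3 each [34.  -0.7  0.7]
```

Request:
send_rows([
  [18,-1,1,0],
  [18,-1,1,0],
  [18,-1,0,0],
])

```text
t: 17.87
ee_pos: [492.6, 200.5, 70.9]
orientation: [1.445, 0.674, -0.515]
ft_force: [-0.0, 0.1, -0.2]
width: 87.8
```

```bash
python3 -c "
from h import *
o,M=st();t=M[:,0];P=pc(-21.5,1.3,62.5)
for k in (38,): to((P+k*t).round(1))"
```

```text
t 17.87 p [492.6 200.5  70.9] F [-0.   0.1 -0.2] w 87.8
[[ 0.717  0.689  0.107]
 [ 0.078  0.074 -0.994]
 [-0.693  0.721 -0.   ]]
q [ 0.568  0.541  2.41   3.707  0.639 -1.711]
to [525.9 203.1  36.2] delta tool [48.  -1.9  1. ] rows 2 each [24.  -0.9  0.5]
```

Request:
send_rows([
  [15,-1,0,0],
  [15,-1,1,0],
  [6,0,0,0],
])

```text
t: 18.12
ee_pos: [521.4, 202.6, 42.9]
orientation: [1.447, 0.672, -0.514]
ft_force: [-0.2, -0.6, -0.0]
width: 88.1
```

```bash
python3 -c "
from h import *
o,M=st();t=M[:,0];P=pc(-21.5,1.3,62.5)
for k in (38,): to((P+k*t).round(1))
d=grab('scene','s14');cv2.imwrite('pics/s14q.png',cv2.resize(d['img'][150:220,280:375,::-1],None,fx=8,fy=8,interpolation=cv2.INTER_CUBIC));grab('wrist','w14')"
```

```text
t 18.12 p [521.4 202.6  42.9] F [-0.2 -0.6 -0. ] w 88.1
[[ 0.718  0.688  0.106]
 [ 0.078  0.072 -0.994]
 [-0.691  0.723 -0.001]]
q [ 0.527  0.632  2.356  3.636  0.669 -1.669]
to [526.  203.1  36.2] delta tool [ 8.  -1.6 -0. ] rows 1 each [ 8.  -1.6 -0. ]
```

View pics/s14q.png

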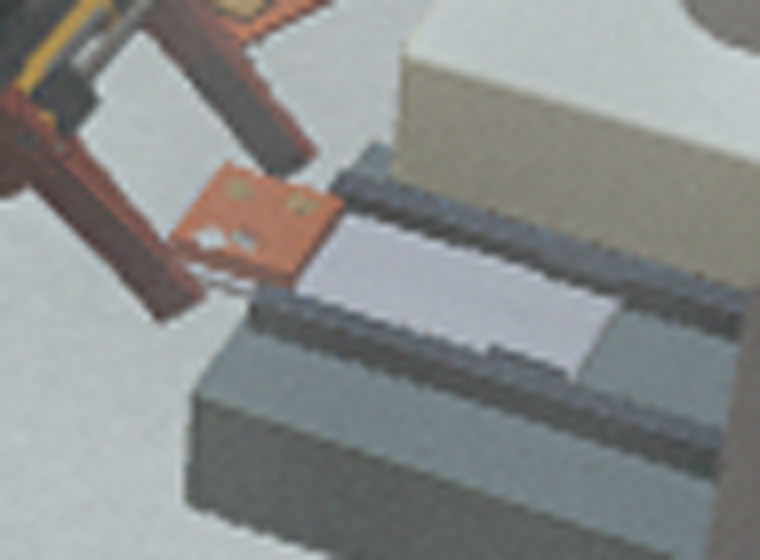

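View pics/w14.png

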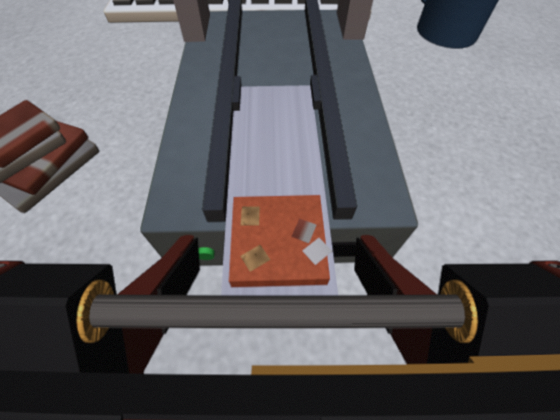

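Request:
send_rows([
  [6,-2,0,0],
])

```text
t: 18.3
ee_pos: [523.2, 202.5, 38.3]
orientation: [1.447, 0.672, -0.515]
ft_force: [-0.6, -0.3, -0.1]
width: 87.9
```

Request:
send_rows([
  [0,0,0,0],
  [0,0,0,0],
  [0,0,0,0],
], fingers=0.7)

```text
t: 18.55
ee_pos: [522.8, 202.6, 38.8]
orientation: [1.447, 0.672, -0.514]
ft_force: [-0.8, 0.5, 0.1]
width: 71.0
```

```bash
python3 -c "
from h import *
o,M=st();t=M[:,0];P=pc(-21.5,1.3,62.5)
for k in (38,): to((P+k*t).round(1))"
```

```text
t 18.55 p [522.8 202.6  38.8] F [-0.8  0.5  0.1] w 71.0
[[ 0.718  0.688  0.106]
 [ 0.078  0.072 -0.994]
 [-0.691  0.723 -0.001]]
q [ 0.525  0.644  2.352  3.628  0.677 -1.663]
to [526.  203.1  36.2] delta tool [ 4.2  0.4 -0.2] rows 1 each [ 4.2  0.4 -0.2]
```

Request:
send_rows([
  [3,0,0,0],
])

```text
t: 18.63
ee_pos: [524.4, 202.9, 37.2]
orientation: [1.447, 0.672, -0.514]
ft_force: [-0.7, -0.4, -0.7]
width: 64.9
```

Request:
send_rows([
  [0,0,0,0],
  [0,0,0,0],
  [0,0,0,0],
], fingers=0.5)

```text
t: 18.88
ee_pos: [524.3, 203.0, 37.4]
orientation: [1.447, 0.673, -0.514]
ft_force: [1.0, 0.0, -2.0]
width: 59.3
```

```bash
python3 -c "
from h import *
st();d=grab('scene','s15');cv2.imwrite('pics/s15q.png',cv2.resize(d['img'][150:220,280:375,::-1],None,fx=8,fy=8,interpolation=cv2.INTER_CUBIC));grab('wrist','w15')"
```

```text
t 18.88 p [524.3 203.   37.4] F [ 1.  0. -2.] w 59.3
[[ 0.718  0.688  0.107]
 [ 0.078  0.073 -0.994]
 [-0.691  0.722 -0.002]]
q [ 0.523  0.648  2.349  3.625  0.677 -1.661]
```

View pics/s15q.png

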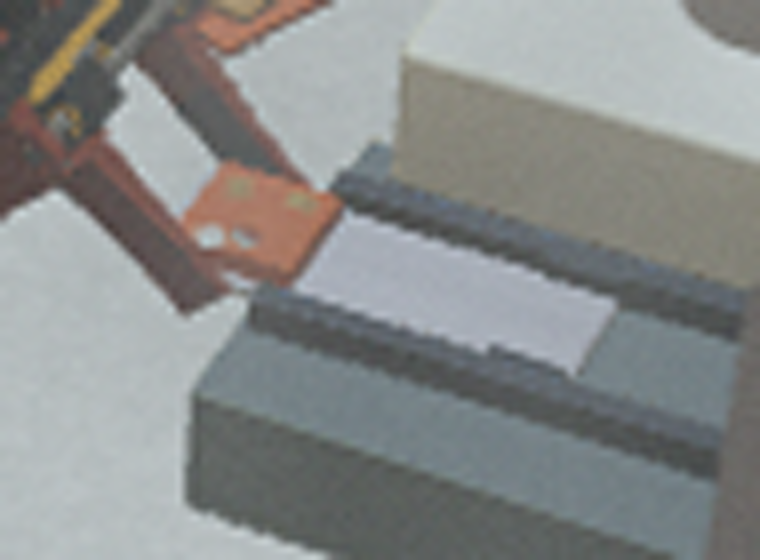

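View pics/w15.png

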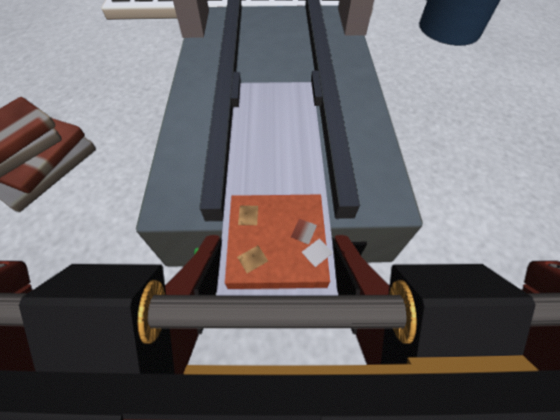

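Request:
send_rows([
  [-5,-5,0,0],
  [-5,-5,0,0],
], fingers=0.4)

```text
t: 19.15
ee_pos: [510.8, 201.3, 37.5]
orientation: [1.449, 0.67, -0.514]
ft_force: [0.5, -0.1, -2.4]
width: 59.8
```

```bash
python3 -c "
from h import *
o,M=st();print(M.T@-U,M.T@[0,0,1])"
```

```text
t 19.15 p [510.8 201.3  37.5] F [ 0.5 -0.1 -2.4] w 59.8
[[ 0.719  0.687  0.105]
 [ 0.078  0.071 -0.994]
 [-0.69   0.724 -0.002]]
q [ 0.541  0.65   2.375  3.63   0.705 -1.643]
[-0.72361966 -0.69003902  0.01692274] [-0.69014346  0.72366833 -0.00248151]
```

Request:
send_rows([
  [-5,-5,0,0],
  [-5,-5,0,0],
  [-5,-5,0,0],
  [-5,-5,0,0],
])

```text
t: 19.48
ee_pos: [479.6, 197.8, 37.2]
orientation: [1.449, 0.67, -0.513]
ft_force: [1.3, -0.5, -0.5]
width: 59.7
```

```bash
python3 -c "
from h import *
st();d=grab('scene','s16');cv2.imwrite('pics/s16q.png',cv2.resize(d['img'][150:220,270:365,::-1],None,fx=8,fy=8,interpolation=cv2.INTER_CUBIC))"
```

```text
t 19.48 p [479.6 197.8  37.2] F [ 1.3 -0.5 -0.5] w 59.7
[[ 0.72   0.686  0.105]
 [ 0.077  0.07  -0.995]
 [-0.689  0.724 -0.002]]
q [ 0.586  0.659  2.431  3.645  0.764 -1.602]
```

View pics/s16q.png

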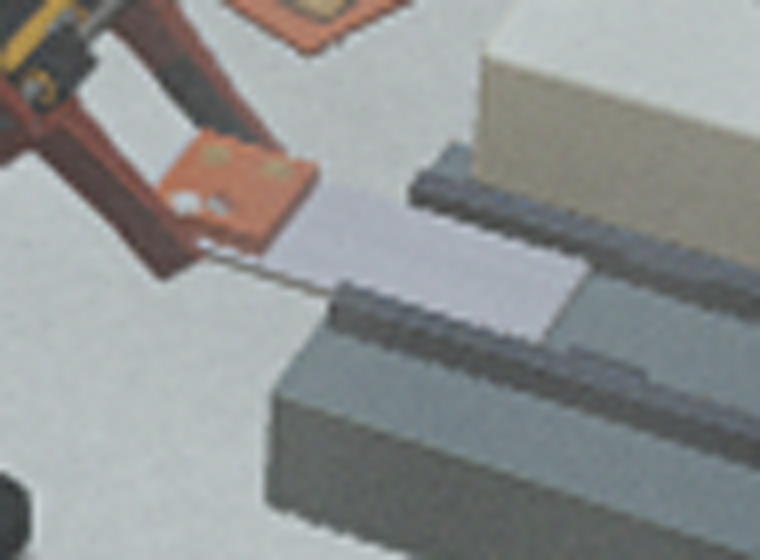

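Request:
send_rows([
  [-5,-5,0,0],
  [-5,-5,0,0],
  [-5,-5,0,0],
  [-5,-5,0,0],
])

```text
t: 19.87
ee_pos: [448.5, 194.2, 36.7]
orientation: [1.45, 0.668, -0.513]
ft_force: [2.3, -1.9, -0.7]
width: 59.6
```

```bash
python3 -c "
from h import *
lv();d=grab('scene','s17');cv2.imwrite('pics/s17q.png',cv2.resize(d['img'][140:220,260:365,::-1],None,fx=7,fy=7,interpolation=cv2.INTER_CUBIC))"
```

```text
t 19.87 p [448.5 194.2  36.7] F [ 2.3 -1.9 -0.7] w 59.6
[[ 0.721  0.685  0.104]
 [ 0.077  0.07  -0.995]
 [-0.689  0.725 -0.003]]
q [ 0.641  0.674  2.485  3.668  0.826 -1.555]
lean 46.4509306006506 az 0.10627818934373169
turn to level jaws -0.004 jaw tilt z -0.003
turn to level jaws 3.138 jaw tilt z -0.003
```

View pics/s17q.png

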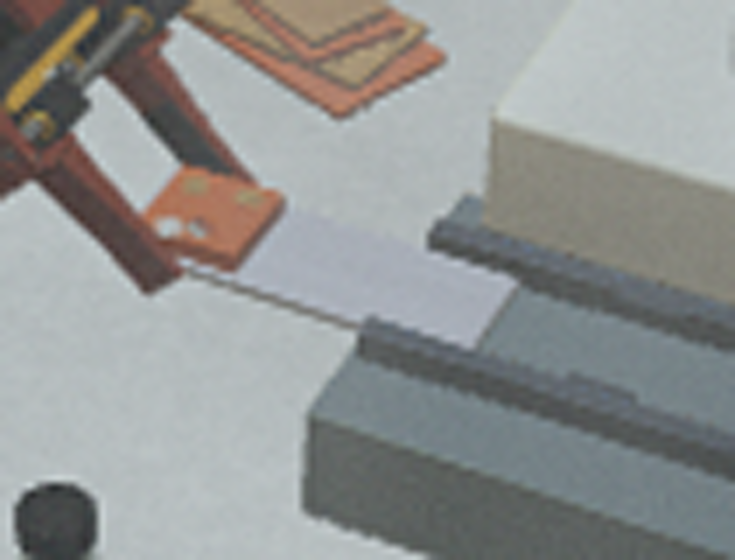

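Request:
send_rows([
  [-6,4,0,0],
  [-7,6,0,0],
  [-7,6,0,0],
  [-7,6,0,0],
])

```text
t: 20.25
ee_pos: [437.8, 192.6, 68.4]
orientation: [1.439, 0.681, -0.521]
ft_force: [0.6, 0.6, -1.2]
width: 59.4
```

```bash
python3 -c "
from h import *
lv();d=grab('scene','s18');cv2.imwrite('pics/s18q.png',cv2.resize(d['img'][130:220,260:365,::-1],None,fx=6.5,fy=6.5,interpolation=cv2.INTER_CUBIC))"
```

```text
t 20.25 p [437.8 192.6  68.4] F [ 0.6  0.6 -1.2] w 59.4
[[ 0.711  0.695  0.109]
 [ 0.076  0.078 -0.994]
 [-0.699  0.715  0.003]]
q [ 0.654  0.545  2.505  3.742  0.719 -1.647]
lean 45.621092960237824 az 0.10624733181444472
turn to level jaws 0.004 jaw tilt z 0.003
turn to level jaws -3.137 jaw tilt z 0.003
```

View pics/s18q.png

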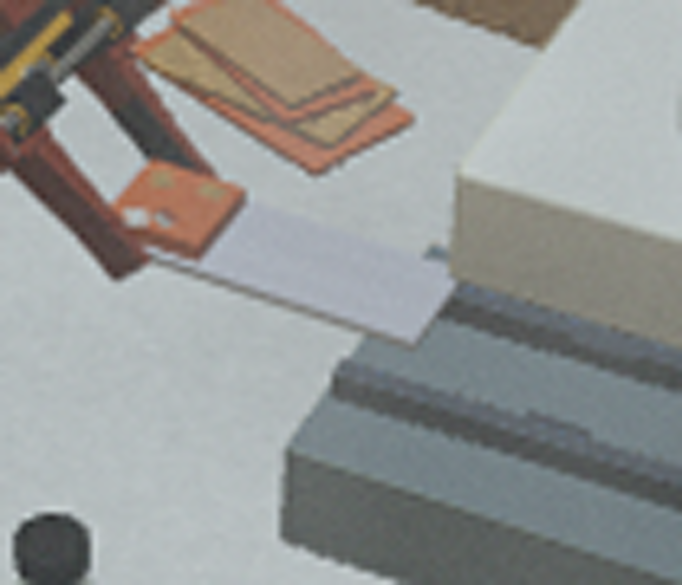

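```bash
python3 - <<'E'
from kin import *
q=np.array([.654,.545,2.505,3.742,.719]); l=np.radians(45.6); az=.106
print(fk(q)[0])
for p in ([437.8,192.6,68],[445,190,90],[460,150,95],[470,120,95],[480,100,100],[500,80,100],[500,50,100],[500,0,100],[510,-50,100],[520,-100,100],[525,-150,100],[525,-224,100],[525,-224,60]):
    # lateral fix ~ 12mm offset ignored
    q=ikf(np.array(p),l,az,q); print(p,np.round(q,2))
E
```

```text
[445.95283259 183.93762042  68.44583518]
[437.8, 192.6, 68] [0.7  0.55 2.51 3.79 0.72]
[445, 190, 90] [0.67 0.46 2.5  3.83 0.65]
[460, 150, 95] [0.51 0.44 2.52 3.64 0.63]
[470, 120, 95] [0.39 0.44 2.53 3.49 0.63]
[480, 100, 100] [0.3  0.42 2.52 3.39 0.6 ]
[500, 80, 100] [0.21 0.42 2.49 3.27 0.57]
[500, 50, 100] [0.09 0.42 2.5  3.13 0.58]
[500, 0, 100] [-0.1   0.42  2.5   2.88  0.58]
[510, -50, 100] [-0.27  0.43  2.46  2.63  0.57]
[520, -100, 100] [-0.42  0.44  2.41  2.4   0.56]
[525, -150, 100] [-0.55  0.45  2.35  2.18  0.56]
[525, -224, 100] [-0.72  0.48  2.26  1.89  0.58]
[525, -224, 60] [-0.72  0.58  2.26  2.03  0.63]
```

Request:
send_rows([
  [-6,10,2,0],
  [-5,9,6,0],
  [0,4,12,0],
  [3,6,14,0],
  [3,6,15,0],
  [3,6,15,0],
])

```text
t: 20.8
ee_pos: [469.6, 134.3, 102.2]
orientation: [1.434, 0.692, -0.513]
ft_force: [0.3, 0.5, -1.6]
width: 60.0
```

```bash
python3 -c "
from h import *
lv();to([475,110,98]);to([500,80,100])"
```

```text
t 20.8 p [469.6 134.3 102.2] F [ 0.3  0.5 -1.6] w 60.0
[[ 0.708  0.696  0.122]
 [ 0.085  0.087 -0.993]
 [-0.701  0.713  0.002]]
q [ 0.382  0.411  2.513  3.482  0.586 -1.675]
lean 45.46580749188217 az 0.11976684623555979
turn to level jaws 0.003 jaw tilt z 0.002
turn to level jaws -3.139 jaw tilt z 0.002
to [475, 110, 98] delta tool [ 4.7 -1.3 24.8] rows 1 each [ 4.7 -1.3 24.8]
to [500, 80, 100] delta tool [18.5 14.9 57.6] rows 2 each [ 9.2  7.4 28.8]
```

Request:
send_rows([
  [3,2,18,0],
  [3,2,18,0],
  [6,6,18,0],
  [6,5,18,0],
  [2,1,20,0],
  [2,1,20,0],
  [2,1,20,0],
  [2,1,20,0],
])

```text
t: 21.47
ee_pos: [518.2, -17.8, 96.8]
orientation: [1.427, 0.703, -0.513]
ft_force: [-0.3, 0.2, -2.2]
width: 59.5
```

```bash
python3 -c "
from h import *
lv();to([520,-150,105]);grab('scene','s20')"
```

```text
t 21.47 p [518.2 -17.8  96.8] F [-0.3  0.2 -2.2] w 59.5
[[ 0.702  0.701  0.13 ]
 [ 0.089  0.094 -0.992]
 [-0.707  0.707  0.004]]
q [-0.21   0.433  2.449  2.675  0.547 -1.412]
lean 45.011972204895514 az 0.12670209516458344
turn to level jaws 0.005 jaw tilt z 0.004
turn to level jaws -3.137 jaw tilt z 0.004
to [520, -150, 105] delta tool [-16.4  -5.4 131.3] rows 4 each [-4.1 -1.3 32.8]
```

View pics/s20.png

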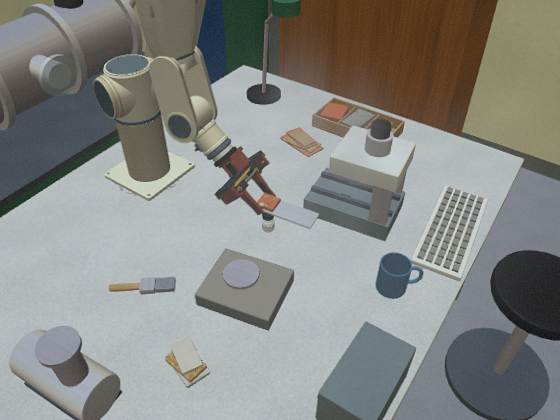

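Request:
send_rows([
  [-4,1,22,0],
  [-4,1,22,0],
  [-4,0,22,0],
  [-4,0,22,0],
  [-3,0,22,0],
  [-3,0,22,0],
  [-2,0,20,0],
  [0,0,12,0],
])

```text
t: 22.18
ee_pos: [520.2, -190.2, 114.0]
orientation: [1.421, 0.712, -0.521]
ft_force: [0.2, 0.5, -3.3]
width: 59.3
```

```bash
python3 -c "
from h import *
lv();to([524,-222,100]);d=grab('scene','s21');cv2.imwrite('pics/s21q.png',cv2.resize(d['img'][190:330,170:330,::-1],None,fx=4.2,fy=4.2,interpolation=cv2.INTER_CUBIC));grab('wrist','w21');d=grab('top','t21');cv2.imwrite('pics/t21q.png',cv2.resize(d['img'][150:260,290:400,::-1],None,fx=5,fy=5,interpolation=cv2.INTER_CUBIC))"
```

```text
t 22.18 p [ 520.2 -190.2  114. ] F [ 0.2  0.5 -3.3] w 59.3
[[ 0.694  0.708  0.132]
 [ 0.088  0.098 -0.991]
 [-0.715  0.699  0.006]]
q [-0.688  0.417  2.292  1.831  0.555 -0.96 ]
lean 44.382883747549585 az 0.12684949523136843
turn to level jaws 0.008 jaw tilt z 0.006
turn to level jaws -3.134 jaw tilt z 0.006
to [524, -222, 100] delta tool [  9.8 -10.3  31.9] rows 1 each [  9.8 -10.3  31.9]
```

View pics/s21q.png

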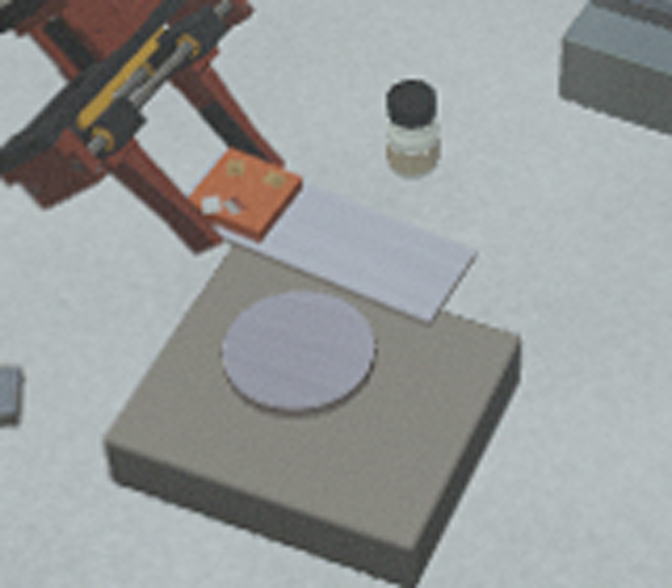

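View pics/t21q.png

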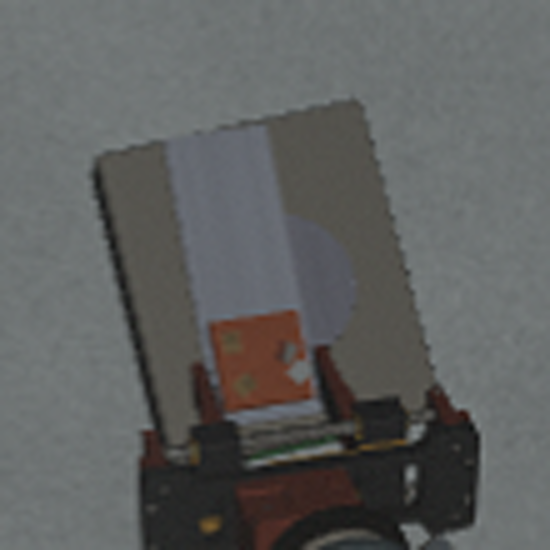

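View pics/w21.png

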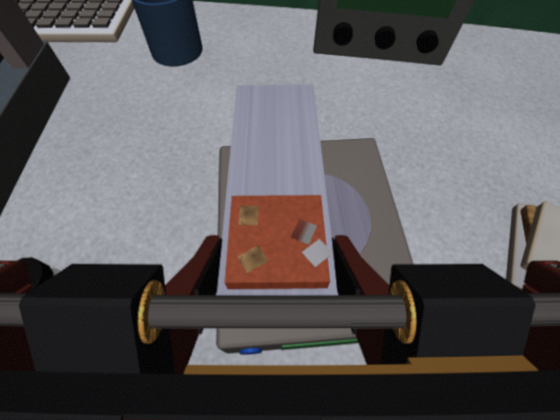

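```bash
python3 -c "
from m import *
u=np.array([.9926,.1217]);
d=load('s21');q=lambda x,y:z2(x,y,170,190,4.2)
P=onz(d,[q(222,352),q(376,350),q(300,290),q(297,411),q(245,308),q(355,310),q(243,396),q(355,393)],75)[:,:2].astype(np.float32)
print(P.round(1).tolist(),cv2.minEnclosingCircle(P),cv2.fitEllipse(P))
C=cloud(d)
for x,y in [(360,230),(410,280),(300,350),(250,180),(450,258),(425,310),(300,230),(280,250)]:
  a,b=q(x,y); print((x,y),C[int(round(b)),int(round(a))].round(1))
d=load('t21');q=lambda x,y:z2(x,y,290,150,5)
print('pan right edge top',onz(d,[q(357,280)],75),onz(d,[q(330,220)],75))
C=cloud(d)
for x,y in [(225,160),(260,290),(260,335),(260,390),(330,280)]:
  a,b=q(x,y); print((x,y),C[int(round(b)),int(round(a))].round(1))
"
```

```text
[[527.2000122070312, -247.39999389648438], [600.5999755859375, -194.6999969482422], [535.0999755859375, -183.10000610351562], [590.2000122070312, -256.79998779296875], [516.7999877929688, -213.1999969482422], [572.0, -176.89999389648438], [557.9000244140625, -265.8999938964844], [609.5999755859375, -227.39999389648438]] ((563.2205200195312, -220.31005859375), 46.923675537109375) ((562.992919921875, -220.43478393554688), (89.59170532226562, 93.6700668334961), 68.623046875)
(360, 230) [ 570.2 -167.5  136.7]
(410, 280) [ 617.6 -183.4  137.7]
(300, 350) [ 562.2 -218.4   71.9]
(250, 180) [ 502.7 -183.   152.4]
(450, 258) [ 627.6 -156.1  136.9]
(425, 310) [ 637.8 -195.6  137.3]
(300, 230) [ 541.9 -186.7  136.4]
(280, 250) [ 543.2 -207.9  138.2]
pan right edge top [[ 563.93805672 -263.57241861   75.        ]] [[ 600.66636989 -249.09374542   75.        ]]
(225, 160) [ 622.1 -179.6  132.9]
(260, 290) [ 544.1 -194.9  142.7]
(260, 335) [ 516.6 -192.   153.3]
(260, 390) [ 485.7 -190.8  153.3]
(330, 280) [ 562.7 -248.3   75.9]
```

```bash
python3 -c "
from m import *
u=np.array([.99,.14,0])
d=load('s21');q=lambda x,y:z2(x,y,170,190,4.2)
for z in (138,141):
  P=onz(d,[q(476,252),q(430,323)],z); print(z,'rear mid',P.mean(0),np.linalg.norm(P[0]-P[1]),'centre',(P.mean(0)-85*u).round(1))
P=onz(d,[q(232,150),q(190,198),q(302,186),q(265,240)],152); print('rock',P.round(1).tolist(),'centre->carrier', (P.mean(0)+52*u).round(1))
d=load('t21');q=lambda x,y:z2(x,y,290,150,5)
P=onz(d,[q(165,145),q(268,125)],141); print('top rear',P.mean(0),np.linalg.norm(P[0]-P[1]),(P.mean(0)-85*u).round(1))
P=onz(d,[q(208,322),q(300,308),q(225,412),q(315,400)],152); print('rock',P.round(1).tolist(),'centre->carrier', (P.mean(0)+52*u).round(1))
o=ctrl.get_obs();print(o['ee_pos'])
"
```

```text
138 rear mid [ 641.8486719  -174.34551709  138.        ] 59.16278608300089 centre [ 557.7 -186.2  138. ]
141 rear mid [ 643.37004103 -176.53161246  141.        ] 58.95886927995135 centre [ 559.2 -188.4  141. ]
rock [[479.3, -170.4, 152.0], [484.4, -215.0, 152.0], [531.8, -170.3, 152.0], [540.8, -216.2, 152.0]] centre->carrier [ 560.6 -185.7  152. ]
top rear [ 635.92444789 -172.97293992  141.        ] 60.48133223524786 [ 551.8 -184.9  141. ]
rock [[525.7, -162.4, 152.0], [532.9, -214.2, 152.0], [475.0, -170.0, 152.0], [481.0, -220.4, 152.0]] centre->carrier [ 555.1 -184.4  152. ]
[ 520.21393738 -188.84190772  113.74757221]
```

Request:
send_rows([
  [2,0,14,0],
  [2,0,10,0],
  [1,0,4,0],
])

```text
t: 22.58
ee_pos: [525.3, -211.2, 108.9]
orientation: [1.422, 0.719, -0.518]
ft_force: [-0.3, 1.1, -2.2]
width: 59.9
```

```bash
python3 -c "
from h import *
lv();to([525,-222,65]);to([525,-222,85])"
```

```text
t 22.58 p [ 525.3 -211.2  108.9] F [-0.3  1.1 -2.2] w 59.9
[[ 0.691  0.71   0.137]
 [ 0.094  0.099 -0.991]
 [-0.717  0.697  0.002]]
q [-0.724  0.443  2.254  1.762  0.568 -0.921]
lean 44.2175547260561 az 0.1355917922658603
turn to level jaws 0.002 jaw tilt z 0.002
turn to level jaws -3.139 jaw tilt z 0.002
to [525, -222, 65] delta tool [ 30.2 -31.9  10.6] rows 2 each [ 15.1 -15.9   5.3]
to [525, -222, 85] delta tool [ 15.9 -17.9  10.6] rows 1 each [ 15.9 -17.9  10.6]
```

Request:
send_rows([
  [5,-5,6,0],
  [6,-6,4,0],
  [6,-6,2,0],
])

```text
t: 22.83
ee_pos: [526.8, -220.8, 84.4]
orientation: [1.419, 0.72, -0.515]
ft_force: [0.0, 0.1, -1.6]
width: 59.8
```

```bash
python3 -c "
from h import *
lv();to([525,-222,62])"
```

```text
t 22.83 p [ 526.8 -220.8   84.4] F [ 0.   0.1 -1.6] w 59.8
[[ 0.691  0.709  0.141]
 [ 0.096  0.103 -0.99 ]
 [-0.716  0.698  0.003]]
q [-0.742  0.511  2.241  1.824  0.589 -1.02 ]
lean 44.26087019989759 az 0.13826974986945953
turn to level jaws 0.004 jaw tilt z 0.003
turn to level jaws -3.138 jaw tilt z 0.003
to [525, -222, 62] delta tool [ 14.7 -17.    0.8] rows 1 each [ 14.7 -17.    0.8]
```

Request:
send_rows([
  [4,-5,0,0],
  [4,-5,0,0],
  [2,-3,0,0],
])

```text
t: 23.08
ee_pos: [523.4, -218.4, 64.7]
orientation: [1.419, 0.725, -0.515]
ft_force: [-0.0, -0.6, -2.6]
width: 59.5
```

```bash
python3 -c "
from h import *
lv();d=grab('scene','s23');cv2.imwrite('pics/s23q.png',cv2.resize(d['img'][200:330,180:330,::-1],None,fx=4.5,fy=4.5,interpolation=cv2.INTER_CUBIC));d=grab('top','t23');cv2.imwrite('pics/t23q.png',cv2.resize(d['img'][150:260,290:400,::-1],None,fx=5,fy=5,interpolation=cv2.INTER_CUBIC))"
```

```text
t 23.08 p [ 523.4 -218.4   64.7] F [-0.  -0.6 -2.6] w 59.5
[[ 0.689  0.711  0.143]
 [ 0.099  0.103 -0.99 ]
 [-0.718  0.696  0.001]]
q [-0.743  0.559  2.248  1.892  0.604 -1.106]
lean 44.08907911378243 az 0.14251244955309209
turn to level jaws 0.001 jaw tilt z 0.001
turn to level jaws -3.14 jaw tilt z 0.001
```

View pics/s23q.png

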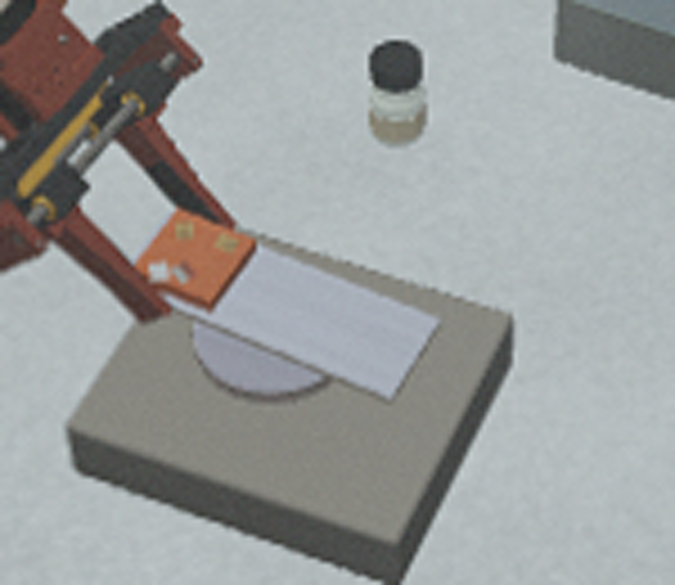

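View pics/t23q.png

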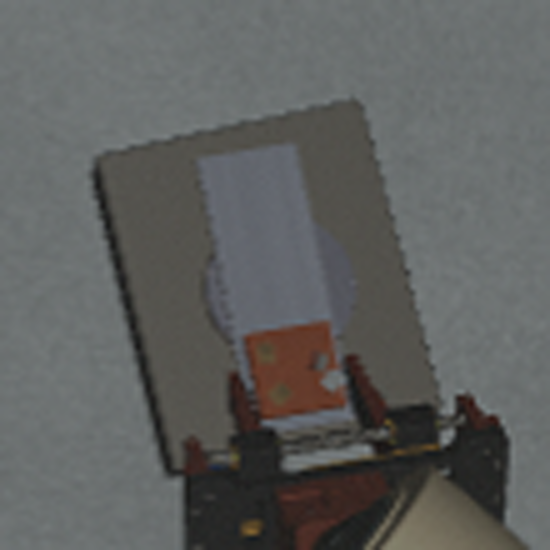

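Request:
send_rows([
  [1,-2,4,0],
  [2,-3,1,0],
])

```text
t: 23.35
ee_pos: [522.6, -222.9, 59.3]
orientation: [1.419, 0.726, -0.514]
ft_force: [-0.1, -0.6, -3.0]
width: 59.4
```

Request:
send_rows([
  [1,-2,0,0],
])

```text
t: 23.43
ee_pos: [522.0, -223.3, 57.1]
orientation: [1.418, 0.726, -0.514]
ft_force: [0.2, -0.4, -2.3]
width: 59.7
```

Request:
send_rows([
  [2,-1,0,0],
])

```text
t: 23.52
ee_pos: [522.8, -223.4, 55.1]
orientation: [1.418, 0.725, -0.513]
ft_force: [-1.4, -0.7, 1.0]
width: 59.4
```

Request:
send_rows([
  [1,-1,0,0],
])

```text
t: 23.6
ee_pos: [523.1, -223.4, 54.0]
orientation: [1.418, 0.724, -0.512]
ft_force: [-1.3, 0.4, 1.4]
width: 59.4
```

Request:
send_rows([
  [1,-1,0,0],
])

```text
t: 23.68
ee_pos: [523.3, -223.4, 52.9]
orientation: [1.419, 0.723, -0.511]
ft_force: [-2.6, 0.5, 1.0]
width: 59.8
```

Request:
send_rows([
  [1,-1,0,0],
])

```text
t: 23.77
ee_pos: [523.5, -223.4, 51.7]
orientation: [1.419, 0.723, -0.51]
ft_force: [-2.1, 0.2, 0.6]
width: 59.5
```

```bash
python3 -c "
from h import *
lv();d=grab('scene','s25');cv2.imwrite('pics/s25q.png',cv2.resize(d['img'][200:330,180:330,::-1],None,fx=4.5,fy=4.5,interpolation=cv2.INTER_CUBIC));d=grab('top','t25');cv2.imwrite('pics/t25q.png',cv2.resize(d['img'][150:260,290:400,::-1],None,fx=5,fy=5,interpolation=cv2.INTER_CUBIC))"
```

```text
t 23.77 p [ 523.5 -223.4   51.7] F [-2.1  0.2  0.6] w 59.5
[[ 0.692  0.707  0.145]
 [ 0.1    0.105 -0.989]
 [-0.715  0.699  0.002]]
q [-0.755  0.596  2.241  1.922  0.622 -1.158]
lean 44.346419190276634 az 0.14358549853086014
turn to level jaws 0.003 jaw tilt z 0.002
turn to level jaws -3.139 jaw tilt z 0.002
```

View pics/s25q.png

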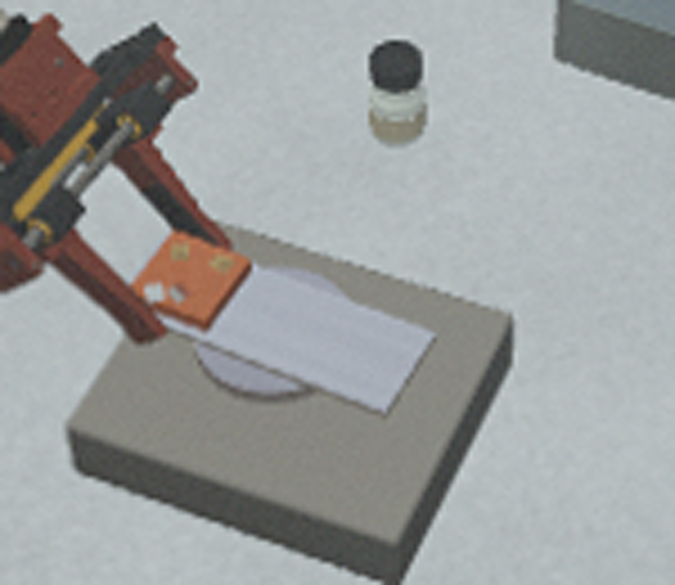

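View pics/t25q.png

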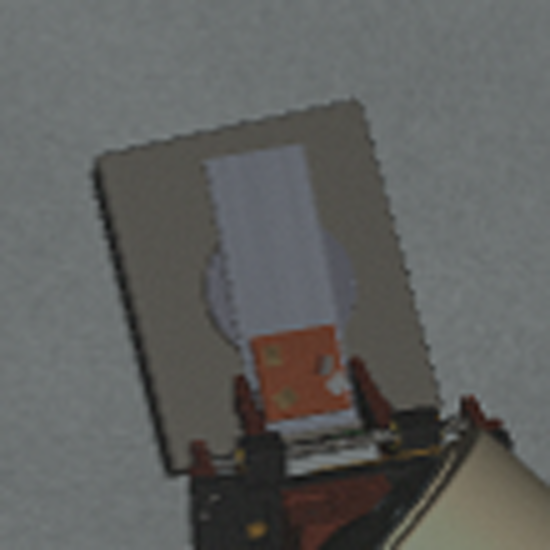

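Request:
send_rows([
  [1,-1,0,0],
])

```text
t: 23.95
ee_pos: [523.8, -223.3, 51.0]
orientation: [1.419, 0.721, -0.509]
ft_force: [-9.5, 0.6, 15.5]
width: 59.7
```

```bash
python3 -c "
from h import *
d=load('s25');C=cloud(d)
from m import z2
for x,y in [(400,330),(370,395),(340,330),(280,290),(230,335),(180,325)]:
  a,b=z2(x,y,180,200,4.5); b=int(round(b));a=int(round(a)); print((x,y),np.median(C[b-1:b+2,a-1:a+2].reshape(-1,3),0).round(1))"
```

```text
(400, 330) [ 621.5 -185.1   78.9]
(370, 395) [ 634.1 -227.5   78.8]
(340, 330) [ 594.  -202.8   78.4]
(280, 290) [ 550.4 -197.6   78.4]
(230, 335) [ 546.7 -239.2   78.6]
(180, 325) [ 523.  -250.7   79.9]
```

Request:
send_rows([
  [-1,1,0,0],
])

```text
t: 24.03
ee_pos: [523.7, -223.4, 52.3]
orientation: [1.419, 0.721, -0.51]
ft_force: [0.8, -0.1, -2.0]
width: 59.6
```

Request:
send_rows([
  [0,0,0,0],
  [0,0,0,0],
], fingers=0.8)

```text
t: 24.2
ee_pos: [524.0, -223.9, 52.6]
orientation: [1.419, 0.72, -0.51]
ft_force: [0.4, -0.0, -0.4]
width: 68.7
```

Request:
send_rows([
  [0,0,0,0],
  [0,0,0,0],
  [0,0,0,0],
], fingers=1)

```text
t: 24.45
ee_pos: [524.4, -224.3, 52.7]
orientation: [1.418, 0.72, -0.51]
ft_force: [0.4, -0.0, -0.4]
width: 85.8
```

```bash
python3 -c "
from h import *
lv();d=grab('scene','s26');cv2.imwrite('pics/s26q.png',cv2.resize(d['img'][200:330,180:330,::-1],None,fx=4.5,fy=4.5,interpolation=cv2.INTER_CUBIC));grab('wrist','w26')"
```

```text
t 24.45 p [ 524.4 -224.3   52.7] F [ 0.4 -0.  -0.4] w 85.8
[[ 0.693  0.706  0.144]
 [ 0.098  0.105 -0.99 ]
 [-0.714  0.7    0.003]]
q [-0.755  0.595  2.24   1.923  0.622 -1.158]
lean 44.44436983461071 az 0.141039621595511
turn to level jaws 0.004 jaw tilt z 0.003
turn to level jaws -3.137 jaw tilt z 0.003
```

View pics/s26q.png

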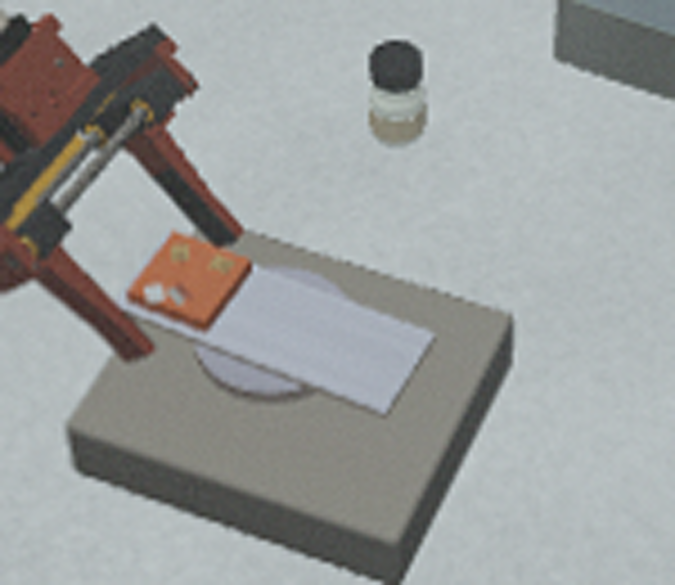

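View pics/w26.png

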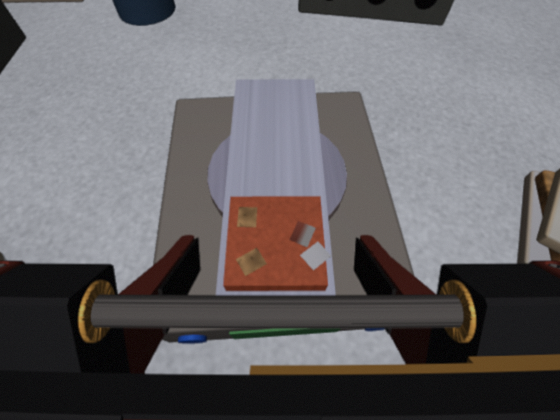

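The carrier rests level and central on the pan, with the fingers clear on both sides. Withdrawing along the finger axis.

Request:
send_rows([
  [-8,0,0,0],
  [-12,0,0,0],
  [-15,0,0,0],
  [-20,0,0,0],
  [-20,0,0,0],
  [-20,0,0,0],
  [-20,0,0,0],
])

```text
t: 25.13
ee_pos: [440.1, -233.6, 135.8]
orientation: [1.419, 0.728, -0.51]
ft_force: [-0.7, -1.1, -1.6]
width: 87.8
```

Request:
send_rows([
  [-5,0,0,0],
  [0,0,0,0],
])

```text
t: 25.3
ee_pos: [434.8, -235.2, 142.0]
orientation: [1.418, 0.724, -0.512]
ft_force: [0.0, 0.6, -0.2]
width: 87.8
```

```bash
python3 -c "
from m import *
lv();d=grab('scene','s27');cv2.imwrite('pics/s27q.png',d['img'][:,:,::-1]);
C=cloud(d)
d=grab('top','t27');cv2.imwrite('pics/t27q.png',cv2.resize(d['img'][150:260,290:400,::-1],None,fx=5,fy=5,interpolation=cv2.INTER_CUBIC));print(redquad(d,(330,370,200,245),90))"
```

```text
t 25.3 p [ 434.8 -235.2  142. ] F [ 0.   0.6 -0.2] w 87.8
[[ 0.69   0.709  0.145]
 [ 0.1    0.105 -0.989]
 [-0.717  0.697  0.002]]
q [-0.961  0.317  2.333  1.472  0.676 -0.834]
lean 44.21178390261185 az 0.14330013978459094
turn to level jaws 0.003 jaw tilt z 0.002
turn to level jaws -3.139 jaw tilt z 0.002
(((505.98187255859375, -224.0166015625), (49.304691314697266, 48.19789123535156), 8.744657516479492), array([[ 477.9523 , -203.94571],
       [ 485.27988, -251.58334],
       [ 534.0115 , -244.0875 ],
       [ 526.68384, -196.44986]], dtype=float32))
```

View pics/s27.png

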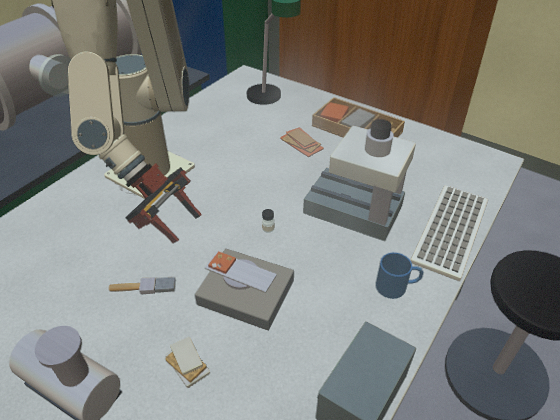

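View pics/t27q.png

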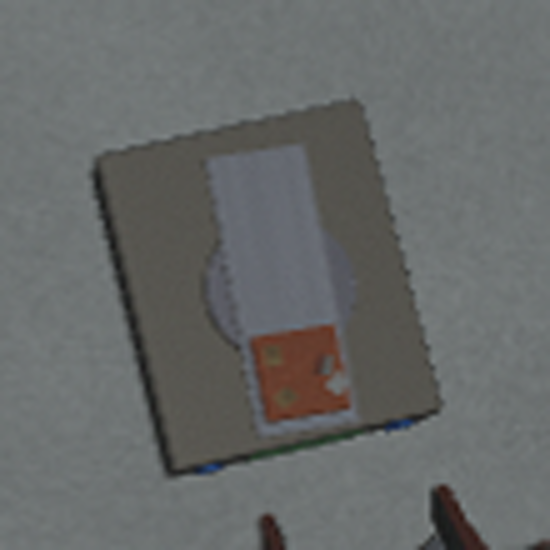

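```bash
python3 -c "
from h import *
st(); print(ctrl.close_job())"
```

```text
t 25.4 p [ 435.4 -234.9  141.2] F [ 0.4 -0.7 -0.2] w 88.0
[[ 0.69   0.709  0.146]
 [ 0.101  0.105 -0.989]
 [-0.717  0.697  0.001]]
q [-0.959  0.32   2.332  1.474  0.676 -0.836]
the job is handed in; nothing more can be done
None
```

The carrier is on the balance pan, rock side up and released, and the job was handed in at 25.4 s of the 54 s allowed.

- **Slide out:** I hooked the rock's rear step with closed, leaning fingers and pulled until about 43 mm hung over the bed's front edge. A quarter of the length is 42.5 mm.
- **Draw out and place:** I took the overhanging end by its sides and drew the carrier out level, past the clips and the head. Then I lifted it, set it on the pan, let go and backed away.

**Last checks**
- The top camera puts the carrier's centre about 3 mm from the pan's centre.
- Depth readings just before release put the plate's top level to about 1.5 mm.
- The fingers were open at 88 mm, clear of everything, and the wrist force was about zero.
- In the final pictures the jar and brush stand where they were. I checked the rocks only by eye.

**What failed or disagreed**
- **Missed hooks:** My first two tries slid over the rock without moving the carrier. The pictures show the real fingertips ending about 26 mm short of the reported TCP, so I corrected for that in the hook and the grasp.
- **Pan position:** The top and scene cameras disagreed by about 5 mm on the pan's centre. I aimed between them.
- **Lean:** The moves offer no lean command, so I leaned the gripper by driving the arm against its reach and joint limits. It was at about 46° for the hook, just over the 30 to 45° advised. It lost about 2° while carrying, so the carrier was slightly tilted until it settled flat on the pan.
- **Press on the pan:** Flattening it pressed on the pan with about 15 N for a moment before I backed off and released.

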